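# Clear the whistle drying rack and rub it down

## Robot

A 6-joint arm with a two-finger parallel gripper is mounted at the origin on the work surface. World frame = base frame: x ahead of the robot, y to its left, z up, the work surface at z = 0. Lengths are in m, angles in rad, forces in N, time in s.
With the tool pointing down it reaches from about 0.4 to 0.925 m from the base axis. Payload 3.4 kg.
Tool frame: the origin (TCP) lies at the very end of the fingers, on their centre line; the grasp point (between the pads) lies bot.grasp_offset behind it (bot.grasp_offset is the distance from the TCP to the grasp point, in m); x points along the fingers, y is the direction in which the jaws open and shut, and the axes are right-handed (so a half turn about x gives the same grasp; the last joint's range is limited). The gripper opens to 85 mm and grips with 20 to 120 N. Pads are 22 mm wide; open, the fingers measure 114 mm over their backs; the gripper's body (76 mm by 85 mm) begins 54 mm behind the grasp point. The pads swing forward as they close: fully open they stand 13 mm farther back than shut.
Start: joints at [1.163, 0.307, 1.506, -0, 1.328, -0.073], TCP at [0.188, 0.543, 0.231] pointing down, gripper open.
Joint ranges: [-3.12, 3.12], [-1.05, 2.28], [0.14, 2.33], [-1.42, 4.57], [0.1, 2.73], [-2.68, 2.68]. Speed limits (rad/s): [2.57, 2.57, 3.14, 3.14, 3.14, 3.14].

## Interface

Orientations are given as a unit quaternion [x, y, z, w].
In Python, from cell import monitor, eyes, ticket, bot gives the robot as it stands.
- The arm moves only by the tool move_arm, never from a script. Its arguments are lists of equal length, an entry for each row: "linear": the shift along the tool's x, y, z in mm, a list of three; "turn": the turn, a rotation vector about the tool's x, y, z in degrees, a list of three; "hand": the opening, from -1 (shut) to 1 (fully open). A call has 1 to 20 rows; each row is the pose to reach, as a shift and turn from the pose commanded when the call began, along the tool's axes at that moment; what a row does not reach only later rows make up. A row lasts 1/10 s, in which the tool goes at most 50 mm and 8.59 degrees, less where a joint would pass 70% of its speed; a pose out of reach is approached as far as the arm can. A call with a gripper value outside its range is refused whole. The fingers move at their own pace and stop on an object; "squeeze" is the grip in N (left out, the last holds). Time passes only in rows, so rows that repeat a pose let the fingers close. It gives the time, the measured TCP pose, the force and the opening at its end, in the units of the state.
- monitor.observe(): the state, without advancing time (a new reading comes with each control period).
- eyes.capture(name): name is "scene" or "side" or "wrist"; returns a dict with "img" (400x640x3 uint8, red, green, blue), "K" (3x3 intrinsics, pixels), "D" ([k1, k2, p1, p2, k3] as OpenCV has them; the pictures are not rectified), "R" (3x3) and "t" (3): a world point X has camera coordinates R X + t; the wrist camera has in their place "mount" (4x4, takes a point from camera to tool coordinates, whose origin is the TCP and whose axes are the tool frame's). Camera axes: x right, y down, z forward; pixel columns grow to the right and rows downward; lengths in m; the calibration is good to about 2 mm. A picture is of the moment at which its call begins: read the wrist's pose just before it. There is no depth.
- ticket.close_job(): hands the job in, once; it reports no verdict.
Trained networks look in a picture, given as the dict that the camera call returned (one of the last four; its "shot" number tells which), for a name from the list of things; names that differ only in an ending like _2 or _b are one class to them, and where a whole thing is asked for, a point or a joint stands for the part that bears it (a point fixed in the world has none). Each returns a list of dicts, best first, with "score" (0 to 1); they miss things now and then, are a little off and sometimes report something else, mostly with a low value. They report only what shows in the picture. A call takes as long as a camera call. They do not tell look-alikes from the thing itself.
- eyes.search_frame(picture, thing): "position" ([column, row] in pixels, amid what is visible of it).
- eyes.regions_of(picture, thing): "mask" (400x640 bool, what is visible of it) and "position" ([column, row] in pixels, amid what is visible of it).
- eyes.tip_of(picture, thing): "position" ([column, row] in pixels: a listed point, or the origin of a listed thing).
The state is a dict: "clock": time; "joints": joint angles; "joint_vel": joint speeds; "joint_efforts": joint torques, N m; "ee_pos": TCP position; "eef_rot": TCP orientation; "force": force on the tool from outside, world axes, zero at the start; "wrist_torque": the same for the moment, N m; "finger_gap": opening from 0.0 (shut) to 1.0 (fully open).
Only numpy, scipy, OpenCV 4.12 (cv2) and the standard library are available. Lean on these libraries where they do the work, as an engineer would, in place of code of your own. Each camera call takes 0.05 s, during which the arm holds its last target.

## Task

The lacquer is dry: move every green tube from the steel rack into the pail where it stands, then swing the pail's bail upright and hang the pail, tubes and all, by its bail over both prongs of the hook stand, without tipping it over. Then rub down the bare top of the rack with the rubbing block: held lengthwise on the rack, pressing lightly and steadily all the way, a pass over the row of sockets from the plain end to the end with the brass catch tray. Set the block back on its cork mat, sole down, and leave the other things on the bench where they are.

Things in the scene. Friction and masses are not known exactly. Their poses are not given: they have to be found in the camera images.
- rack: Fixed steel drying rack: a bar 300 mm long (y), 64 mm wide (x), flat top 44 mm above the bench. Origin: centre of its underside. Six sockets (26 mm wide, 32 mm deep) in a row at y = -115, -69, -23, 23, 69, 115 mm. The +y end is plain; at the -y end stands a brass catch tray, 50 mm long, 24 mm high. A full pass takes the block's middle from about y = +95 to -95 mm.
- tube1_mid (a point): Middle of a green-lacquered tube, 24 mm in diameter and 84 mm long (50 g, axis = its z), which starts standing in the socket at rack y = -115 mm, sunk 32 mm, so that 52 mm stands out. The point lies on its axis, half-way up. It may be absent.
- tube2_mid (a point): Middle of a green-lacquered tube, 24 mm in diameter and 84 mm long (50 g, axis = its z), which starts standing in the socket at rack y = -69 mm, sunk 32 mm, so that 52 mm stands out. The point lies on its axis, half-way up. It may be absent.
- tube3_mid (a point): Middle of a green-lacquered tube, 24 mm in diameter and 84 mm long (50 g, axis = its z), which starts standing in the socket at rack y = -23 mm, sunk 32 mm, so that 52 mm stands out. The point lies on its axis, half-way up. It may be absent.
- tube4_mid (a point): Middle of a green-lacquered tube, 24 mm in diameter and 84 mm long (50 g, axis = its z), which starts standing in the socket at rack y = 23 mm, sunk 32 mm, so that 52 mm stands out. The point lies on its axis, half-way up. It may be absent.
- tube5_mid (a point): Middle of a green-lacquered tube, 24 mm in diameter and 84 mm long (50 g, axis = its z), which starts standing in the socket at rack y = 69 mm, sunk 32 mm, so that 52 mm stands out. The point lies on its axis, half-way up. It may be absent.
- tube6_mid (a point): Middle of a green-lacquered tube, 24 mm in diameter and 84 mm long (50 g, axis = its z), which starts standing in the socket at rack y = 115 mm, sunk 32 mm, so that 52 mm stands out. The point lies on its axis, half-way up. It may be absent.
- pail_mid (a point): Middle of the loose open metal pail, on its axis 50 mm above its underside; z up. Pail 100 mm high, outer radius 62 mm at the foot, 72 mm at the rim, wall 2.5 mm, floor 4 mm, 0.3 to 0.5 kg with the bail. The bail's ears are at this frame's +y and -y, 88 mm above the underside; the bail lies folded out on the -x side and rises towards +z.
- bail (a joint): Angle of the wire bail on the pail, rad: 0 is folded down (its grip 0.15 rad below level on the pail's -x side), grows as it rises, 1.72 is upright above the pail; it can go on to 2.3. The ears are stiff (0.06 N m): it stays where it is left.
- bail_grip (a point): Middle of the wooden grip on the bail: a roller 16 mm thick, 50 mm long, along the pail's y axis, free to turn on the wire (only its y axis means anything). Circles at 118 mm radius about the line of the ears: folded, 70 mm above the bench, 35 mm clear of the rim; upright, 206 mm above the bench. The 5 mm wire runs straight to 54 mm either side of it.
- hook: Fixed hook stand. Origin: on the bench under its seat. Two 8 mm round prongs at y = -39 and +39 mm run from a cross bar at x = +105 mm (top 271 mm high) towards -x, level (axis 264 mm high) to x = 18 mm, dip in a V to 250 mm at x = 0 and turn up to tips at x = -22 mm, tops 280 mm high. Between and above the prongs all is free. Base plate 12 mm high.
- hook_seat (a point): Where the middle of the bail's top wire lies when it hangs in the hook: half-way between the prongs, 259 mm above the bench. The wire lies along this frame's y; it is brought in from -x, over the tips. Same axes as the hook stand.
- block_grip (a point): Middle of the grip rib of the rubbing block, 56 mm above its underside. Rib 16 mm wide (x), 80 mm long (y), 40 to 72 mm above the underside, on a hardwood back 56 x 100 mm (y long). Below, a dark red sole 58 x 102 mm on a rubber cushion that gives up to 8 mm, 1.5 N per mm (1 to 2 mm under its own weight). About 0.33 kg. Starts on the cork mat.
- mat: Fixed cork mat, 116 mm (x) by 164 mm (y), 4 mm thick. Origin: centre of its underside. Home of the rubbing block.
- horn1: Bystander: black horn mouthpiece, standing, 34 mm wide, 68 mm high. Origin under its centre.
- horn2: Bystander: a second horn mouthpiece, like the first.
- weight: Bystander: squat iron weight, 72 mm wide, 64 mm high. Origin under its centre.
- punch: Bystander: hardwood drift punch, lying, 138 mm long (x), 30 mm thick. Origin under its middle.
- mallet: Bystander: small mallet, lying, 200 mm long (x), head 75 mm wide (y), 48 mm high. Origin on the bench under it.
- gauge: Bystander: brass bore gauge, lying, 100 mm long (x), 25 mm thick. Origin under its middle.
There are look-alikes about, which are no part of the job. Leave any pink look-alike of the part that bears pail_mid alone.

How it is judged:
On the way, in this order (a step that is already met when the one before it is completed fails the run):
1. every tube is in the pail, which stands on the bench (distance between each of tube1_mid, tube2_mid, tube3_mid, tube4_mid, tube5_mid, tube6_mid and pail_mid below 0.062 m and height (world z) of pail_mid below 0.056 m), for 0.2 s.
2. the bail is raised upright while the pail stands on the bench (value of joint bail between 1.45 and 2 rad and height (world z) of pail_mid below 0.056 m), for 0.2 s.
3. the pail hangs by its bail on both prongs, let go, with every tube in it (distance between bail_grip and hook_seat below 0.025 m and height (world z) of pail_mid above 0.075 m and contact force between pail and hook above 1.5 N and angle between pail_mid's own z axis and vertical below 0.25 rad and distance between each of tube1_mid, tube2_mid, tube3_mid, tube4_mid, tube5_mid, tube6_mid and pail_mid below 0.062 m and contact force between the fingers and pail below 0.1 N), for 0.3 s.
4. the block presses lightly (1.5 to 20 N) on the rack's top at the plain end, along the row (x of block_grip in the frame of rack between -0.02 and 0.02 m and angle between the y axis of block_grip and the y axis of rack, either way round below 0.2 rad and contact force between block and rack between 1.5 and 20 N and y of block_grip in the frame of rack above 0.075 m), for 0.1 s.
5. still pressing, before the middle of the row (x of block_grip in the frame of rack between -0.02 and 0.02 m and angle between the y axis of block_grip and the y axis of rack, either way round below 0.2 rad and contact force between block and rack between 1.5 and 20 N and y of block_grip in the frame of rack between 0.01 and 0.06 m), for 0.1 s.
6. still pressing, past the middle of the row (x of block_grip in the frame of rack between -0.02 and 0.02 m and angle between the y axis of block_grip and the y axis of rack, either way round below 0.2 rad and contact force between block and rack between 1.5 and 20 N and y of block_grip in the frame of rack between -0.06 and -0.01 m), for 0.1 s.
7. still pressing, at the catch tray's end (x of block_grip in the frame of rack between -0.02 and 0.02 m and angle between the y axis of block_grip and the y axis of rack, either way round below 0.2 rad and contact force between block and rack between 1.5 and 20 N and y of block_grip in the frame of rack below -0.075 m), for 0.1 s.
At the end, for the whole second after the job is handed in: every tube in the pail (middles within 62 mm); the pail hanging still, upright within 0.25 rad, its grip within 25 mm of the hook seat; the rubbing block resting sole down within 40 mm of the middle of its mat; bystanders within 30 mm of where they were (distance between each of tube1_mid, tube2_mid, tube3_mid, tube4_mid, tube5_mid, tube6_mid and pail_mid below 0.062 m and distance between bail_grip and hook_seat below 0.025 m and height (world z) of pail_mid above 0.075 m and contact force between pail and hook above 1.5 N and angle between pail_mid's own z axis and vertical below 0.25 rad and linear speed of pail below 0.08 m/s and horizontal distance between block_grip and mat below 0.04 m and height (world z) of block_grip below 0.066 m and angle between block_grip's own z axis and vertical below 0.1 rad and linear speed of block below 0.02 m/s); the robot touches nothing.
It fails at once if a bystander is disturbed (moved 30 mm) (distance of any of horn1, horn2, weight, punch, mallet, gauge from where it was at the start of the episode above 0.03 m).
It fails at once if the pail is tipped over (0.7 rad) (angle between pail_mid's own z axis and vertical above 0.7 rad).
Of tube1, tube2, tube3, tube4, tube5, tube6 only 3 to 5 are there at a start; the rules pass over those that are not, and their reading is None.
At some moment in a run one of pail, block may be knocked a few centimetres aside while the robot is not near it.
It also fails if it takes over 208 s, if anything falls off the work surface, if the arm or the gripper's body presses on something with over 40 N, if the wrist force passes 120 N, or if a joint passes its speed limit or range.

## Working session

There is one attempt and no reset: what is moved stays moved. The work goes in short steps, Python scripts to look and compute and a tool call to move; the robot and the scene stay as the last step left them, time stands still between calls to the robot, and variables do not carry over. Pictures are saved under pics/ and viewed, and the job is handed in when it is done.

Besides the shell and the picture viewer there is one more tool, called after "Request:" as name(argument=value, ...) on one line, values as JSON. move_arm: Moves the arm, as the interface text tells. Its arguments: {"type":"object","properties":{"linear":{"type":"array"},"turn":{"type":"array"},"hand":{"type":"array"},"squeeze":{"type":"number"}},"required":["linear","turn","hand"]}

```bash
ls -la; mkdir -p pics
python3 - <<'E'
from cell import monitor, eyes, ticket, bot
import cv2
print(monitor.observe()); print(bot.grasp_offset, [a for a in dir(bot) if a[0]!='_'])
for n in ["scene","side","wrist"]:
    c=eyes.capture(n); cv2.imwrite(f"pics/{n}0.png",c["img"][:,:,::-1]); print(n,{k:v for k,v in c.items() if k!='img'})
E
```

```text
total 12
drwxr-xr-x  3 agent agent 4096 Dec  6 04:51 .
drwxr-xr-x 23 root  root  4096 Dec  6 04:51 ..
drwxr-xr-x  2 agent agent 4096 Dec  6 04:51 pics
{'clock': 0.0, 'joints': array([ 1.16351097e+00,  3.07569527e-01,  1.50770823e+00,  5.81035541e-06,
        1.32842713e+00, -7.34791060e-02]), 'joint_vel': array([-8.33184380e-05,  5.47053368e-04,  4.17589065e-05,  2.70780177e-04,
       -9.13272896e-04,  5.06544613e-04]), 'joint_efforts': array([ 1.24143287e-03, -4.57537687e+01, -2.51914537e+01,  2.92765008e-04,
        1.30079506e-02,  2.16012467e-05]), 'ee_pos': array([0.18811437, 0.54258706, 0.23036992]), 'eef_rot': array([ 0.11674674,  0.69746006, -0.11819643,  0.69710061]), 'force': array([-0.61907562,  0.02958071, -0.23675404]), 'wrist_torque': array([ 0.00358045,  0.04651923, -0.00618978]), 'finger_gap': 1.001019256061377}
0.0187 ['IKError', 'grasp_offset']
scene {'K': array([[390.39920901,   0.        , 325.35326581],
       [  0.        , 390.39920901, 199.38520244],
       [  0.        ,   0.        ,   1.        ]]), 'D': array([-0.08368602,  0.        ,  0.        ,  0.   
[... 604 characters left out ...]
 0.4782314 , -0.76315028]]), 't': array([-0.33942548,  0.35846795,  1.0117125 ]), 'shot': 2}
wrist {'K': array([[296.13332789,   0.        , 318.31242387],
       [  0.        , 296.13332789, 200.32214561],
       [  0.        ,   0.        ,   1.        ]]), 'D': array([-0.03814788,  0.        ,  0.        ,  0.        ,  0.        ]), 'mount': array([[-1.57603023e-04, -2.99390493e-01,  9.54130655e-01,
        -1.42751880e-01],
       [ 9.99999375e-01,  1.00933663e-03,  4.81892824e-04,
        -1.00214508e-04],
       [-1.10731315e-03,  9.54130135e-01,  2.99390147e-01,
        -7.57907310e-02],
       [ 0.00000000e+00,  0.00000000e+00,  0.00000000e+00,
         1.00000000e+00]]), 'shot': 3}
```

View pics/scene0.png

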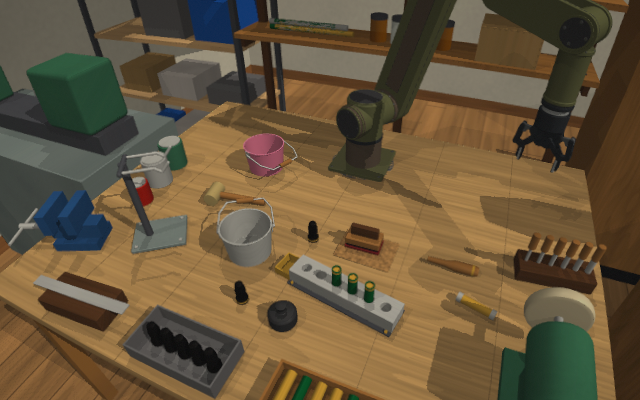

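View pics/side0.png

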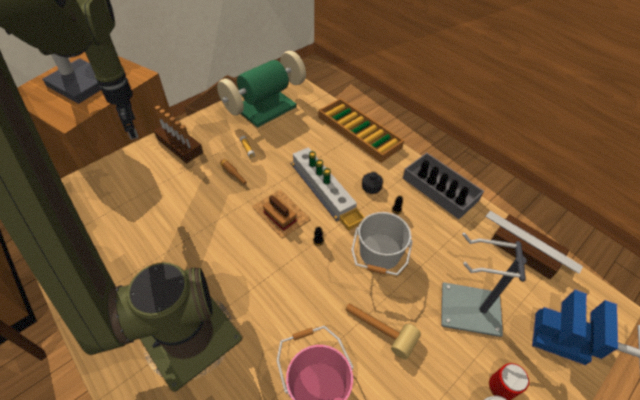

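View pics/wrist0.png

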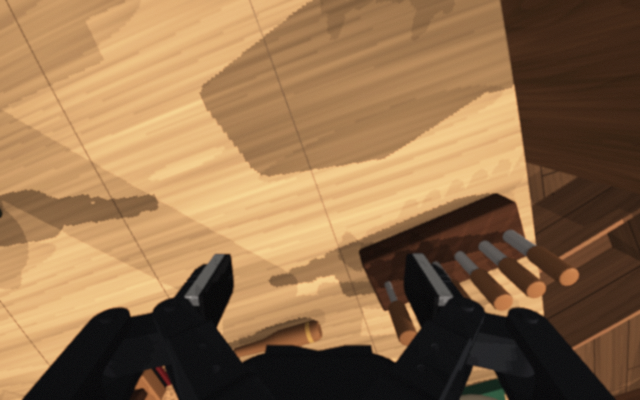

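The grey pail is at scene (246,237). The pink pail at (265,155) is the look-alike. The rack is at (340,290) with three tubes, the block is on its mat at (365,240), and the hook is at (145,205). Next I'll measure these with both cameras.

```bash
cat > h.py <<'E'
from cell import monitor, eyes, ticket, bot
import numpy as np, cv2
from scipy.spatial.transform import Rotation as Rn
from scipy.optimize import least_squares
np.set_printoptions(precision=4,suppress=True)
def cap(n):
    s=monitor.observe(); c=eyes.capture(n)
    if 'mount' in c:
        T=np.eye(4);T[:3,:3]=Rn.from_quat(s['eef_rot']).as_matrix();T[:3,3]=s['ee_pos']
        M=np.linalg.inv(T@c['mount']); c['R']=M[:3,:3]; c['t']=M[:3,3]
    return c
def save(c,f,crop=None,z=1):
    im=c['img'][:,:,::-1]
    if crop: x0,y0,x1,y1=crop; im=im[y0:y1,x0:x1]
    if z!=1: im=cv2.resize(im,None,fx=z,fy=z,interpolation=cv2.INTER_CUBIC)
    cv2.imwrite('pics/'+f,im)
def ray(c,p):
    u=cv2.undistortPoints(np.array([[p]],float),c['K'],c['D'])[0,0]
    d=c['R'].T@np.array([u[0],u[1],1]); o=-c['R'].T@c['t']
    return o,d/np.linalg.norm(d)
def onz(c,p,z):
    o,d=ray(c,p); return o+d*(z-o[2])/d[2]
def tri(obs):
    A=np.zeros((3,3));b=np.zeros(3);L=[ray(c,p) for c,p in obs]
    for o,d in L:
        P=np.eye(3)-np.outer(d,d);A+=P;b+=P@o
    X=np.linalg.solve(A,b)
    return X,max(np.linalg.norm((np.eye(3)-np.outer(d,d))@(X-o)) for o,d in L)
def proj(c,X):
    X=np.atleast_2d(X).astype(float)
    return cv2.projectPoints(X,cv2.Rodrigues(c['R'])[0],np.array(c['t']),c['K'],c['D'])[0][:,0]
def frame(s=None):
    s=s or monitor.observe()
    return Rn.from_quat(s['eef_rot']).as_matrix(),np.array(s['ee_pos'])
E
python3 - <<'E'
from h import *
a=cap('scene');b=cap('side')
for n in "rack tube1_mid pail_mid bail_grip hook hook_seat block_grip mat horn1 weight punch mallet gauge".split():
    r=[[(np.round(d['position']).astype(int).tolist(),round(d['score'],2)) for d in eyes.tip_of(c,n)[:7]] for c in(a,b)]
    print(n,r)
    best=[]
    for d in eyes.tip_of(a,n):
        for e in eyes.tip_of(b,n):
            X,er=tri([(a,d['position']),(b,e['position'])])
            if er<0.006 and -.02<X[2]<.3: best.append((X,er))
    for X,er in best[:6]: print('   ',X,round(er,4))
E
```

```text
rack [[], [([320, 188], 0.75)]]
tube1_mid [[], [([442, 304], 0.62)]]
pail_mid [[([263, 155], 0.68)], [([383, 238], 0.83), ([321, 383], 0.56)]]
    [ 0.171  -0.3246  0.0504] 0.0001
bail_grip [[([243, 201], 0.52)], [([303, 336], 0.55), ([378, 268], 0.5), ([278, 212], 0.46)]]
    [ 0.4682 -0.2162  0.0939] 0.0003
hook [[([186, 231], 0.84), ([165, 163], 0.61), ([246, 295], 0.29)], [([440, 302], 0.92)]]
    [ 0.5666 -0.3763  0.0018] 0.0031
hook_seat [[([161, 164], 0.78), ([368, 293], 0.36)], [([474, 257], 0.69), ([440, 301], 0.51)]]
    [ 0.5698 -0.3905  0.2477] 0.0013
block_grip [[([362, 228], 0.84)], [([278, 204], 0.68), ([309, 164], 0.32)]]
    [0.4159 0.1421 0.067 ] 0.0038
mat [[([365, 250], 0.58)], [([382, 240], 0.74), ([278, 211], 0.59), ([374, 185], 0.31)]]
horn1 [[([248, 298], 0.72), ([310, 240], 0.68)], [([396, 207], 0.71), ([318, 241], 0.65)]]
    [ 0.7158 -0.07    0.009 ] 0.0051
    [ 0.4518 -0.0052 -0.0002] 0.0051
weight [[([282, 319], 0.77)], []]
punch [[([448, 270], 0.75)], [([233, 175], 0.74), ([375, 270], 0.62)]]
mallet [[([226, 200], 0.97), ([338, 279], 0.56), ([352, 286], 0.56)], [([388, 337], 0.75), ([277, 212], 0.68)]]
    [ 0.3886 -0.3482 -0.0027] 0.0047
gauge [[([475, 310], 0.55)], [([321, 242], 0.66), ([249, 150], 0.64)]]
    [ 0.5247  0.4766 -0.0061] 0.0033
```

Run:
```python
from h import *
a=cap('scene');b=cap('side')
save(a,'s1.png',(200,180,420,340),3.6);save(b,'d1.png',(270,130,430,290),4.5)
for n in ["rack","pail_mid","block_grip","tube1_mid"]:
  for c,nm in((a,'scene'),(b,'side')):
    print(n,nm,[(np.round(d['position']).tolist(),round(d['score'],2),int(d['mask'].sum())) for d in eyes.regions_of(c,n)[:7]])
```

```text
rack scene [([341.0, 295.0], 0.94, 3880), ([216.0, 192.0], 0.39, 527), ([246.0, 232.0], 0.21, 2836)]
rack side [([331.0, 195.0], 0.65, 1903)]
pail_mid scene [([263.0, 153.0], 0.94, 1551)]
pail_mid side [([317.0, 373.0], 0.72, 3448), ([384.0, 239.0], 0.67, 2452)]
block_grip scene [([365.0, 236.0], 0.92, 959)]
block_grip side [([280.0, 211.0], 0.88, 694), ([476.0, 302.0], 0.18, 3264)]
tube1_mid scene []
tube1_mid side []
```

View pics/s1.png

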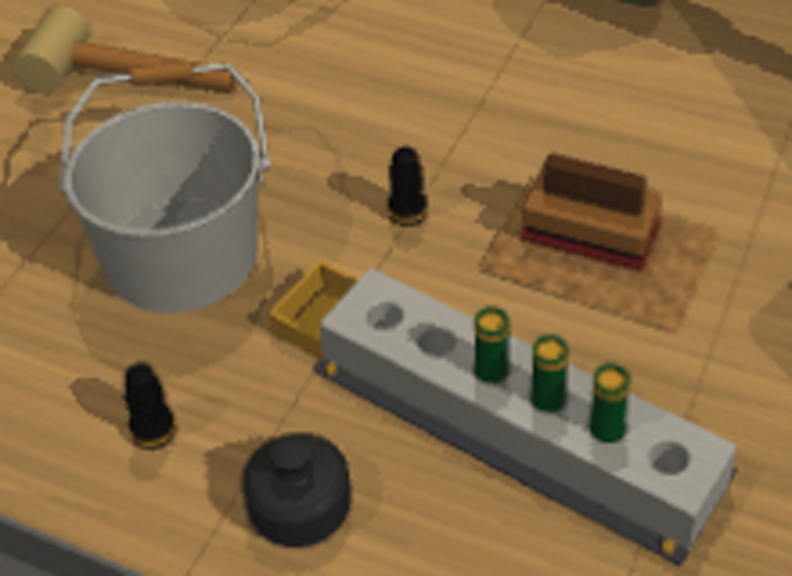

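View pics/d1.png

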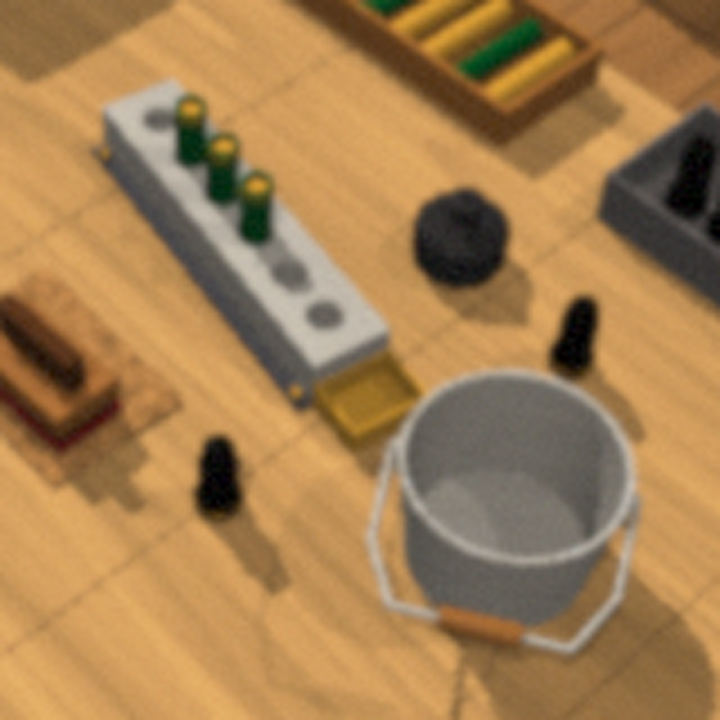

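Run:
```python
from h import *
a=cap('scene');b=cap('side')
S=lambda p:np.array(p)/3.6+[200,180]-0.36; D=lambda p:np.array(p)/4.5+[270,130]-0.39
# rack model corners
mod=[(-32,-150,44),(32,-150,44),(-32,150,44),(32,150,44)]
so=[S(p) for p in [(374,268),(322,325),(735,450),(694,515)]]
do=[D(p) for p in [(312,376),(388,330),(103,106),(176,80)]]
def pose(v,P):
    c,s=np.cos(v[2]),np.sin(v[2]);P=np.array(P)/1000.;return P@np.array([[c,s,0],[-s,c,0],[0,0,1]])+[v[0],v[1],0]
soc=[(0,y,44) for y in(-115,-69,115)]
so2=[S(p) for p in [(384,317),(436,341),(669,459)]];do2=[D(p) for p in[(324,315),(290,273),(158,118)]]
f=lambda v:np.r_[(proj(a,pose(v,mod+soc))-np.array(so+so2)).ravel(),(proj(b,pose(v,mod+soc))-np.array(do+do2)).ravel()]
r=least_squares(f,[.6,.2,0.1]);print('rack',r.x,np.degrees(r.x[2]));print(r.fun.reshape(-1,2))
# tubes top check
top=[(0,y,96) for y in(-23,23,69)]
print(proj(a,pose(r.x,top)),[S(p) for p in[(491,322),(549,350),(611,378)]]);print(proj(b,pose(r.x,top)),[D(p) for p in[(256,188),(223,148),(191,107)]])
# pail: ears + grip
g,e=tri([(a,S((160,76))),(b,D((481,625)))]);print('grip',g,e)
e1=tri([(a,S((263,162))),(b,D((395,445)))]);e2=tri([(a,S((67,185))),(b,D((632,510)))]);print('ears',e1,e2)
# rim
rimS=[(164,104),(262,160),(170,236),(70,180)]
# scene rim extremes via fit: points on rim ellipse
obs=[(a,[S(p) for p in[(164,104),(210,108),(245,128),(110,122),(75,160),(72,200),(110,228),(165,238),(215,222),(250,195)]]),
     (b,[D(p) for p in[(510,370),(580,398),(630,460),(620,520),(560,556),(480,545),(420,500),(405,445),(440,390)]])]
def g2(v):
    out=[]
    for c,ps in obs:
        for p in ps:
            X=onz(c,p,v[3]); out.append(np.hypot(X[0]-v[0],X[1]-v[1])-v[2])
    return np.array(out)
q=least_squares(lambda v:g2([v[0],v[1],.072,.1]),[.55,-.2]);print('pail',q.x,q.fun*1000)
q=least_squares(g2,[.55,-.2,.072,.1]);print('pail free',q.x)
```

```text
rack [ 0.6097  0.1576 -0.187 ] -10.715590362685942
[[-0.5776 -0.2662]
 [-0.5726 -0.8814]
 [ 0.5754 -0.8047]
 [ 0.0289  0.7283]
 [ 0.2452 -0.9297]
 [ 0.3369 -0.1624]
 [-0.264  -0.4228]
 [ 0.1326 -2.0944]
 [ 0.3617 -0.0297]
 [ 0.1553 -0.0431]
 [-0.2428 -0.5712]
 [-0.0268 -0.083 ]
 [-0.2521 -0.177 ]
 [ 0.8118  0.0457]]
[[336.2776 268.3538]
 [352.5727 276.3634]
 [369.5355 284.6762]] [array([336.0289, 269.0844]), array([352.14  , 276.8622]), array([369.3622, 284.64  ])]
[[326.6796 170.008 ]
 [319.2565 161.2504]
 [312.1232 152.8391]] [array([326.4989, 171.3878]), array([319.1656, 162.4989]), array([312.0544, 153.3878])]
grip [ 0.464  -0.2154  0.0932] 0.0006881752686844112
ears (array([ 0.52  , -0.0885,  0.0892]), np.float64(0.0001277776185799752)) (array([ 0.5969, -0.2188,  0.0855]), np.float64(0.00046626368053851206))
pail [ 0.563  -0.1502] [ 1.6833  0.5471 -0.08    0.3426 -2.0274  0.1365 -1.1537  4.2729  3.9571
  4.7001 -2.2429 -5.9677 -0.552   2.5157  1.8494 -2.4087 -2.5659 -2.8661
 -3.5328]
pail free [ 0.5627 -0.1506  0.0719  0.0982]
```

Sockets counted from the tray are empty, empty, tube3, tube4, tube5, empty. The rack fit is good, and the pail stands at about (0.563,-0.150). Next I'll look closely at the hook.

Run:
```python
from h import *
a=cap('scene');b=cap('side')
save(a,'s2.png',(100,130,260,260),5);save(b,'d2.png',(420,220,560,345),5)
```

```text
(no output)
```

View pics/s2.png

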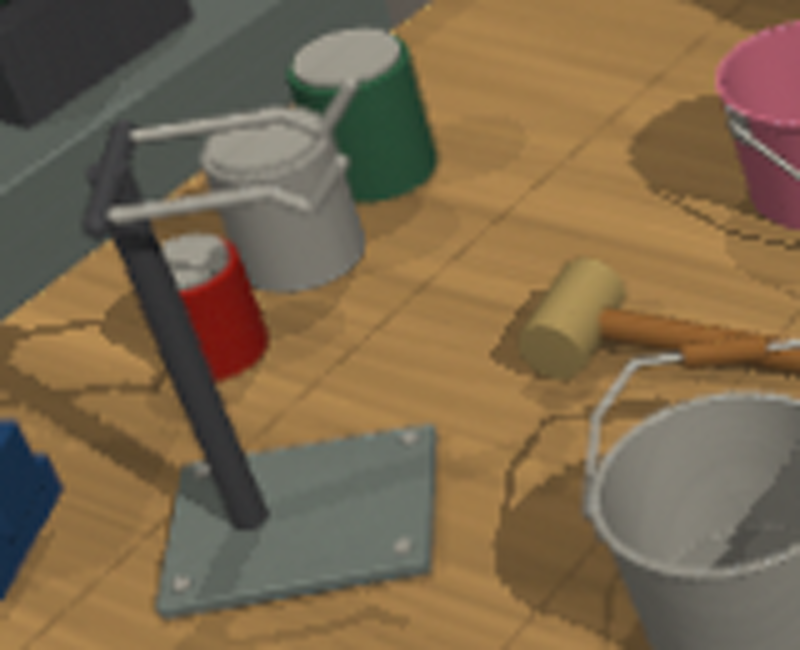

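View pics/d2.png

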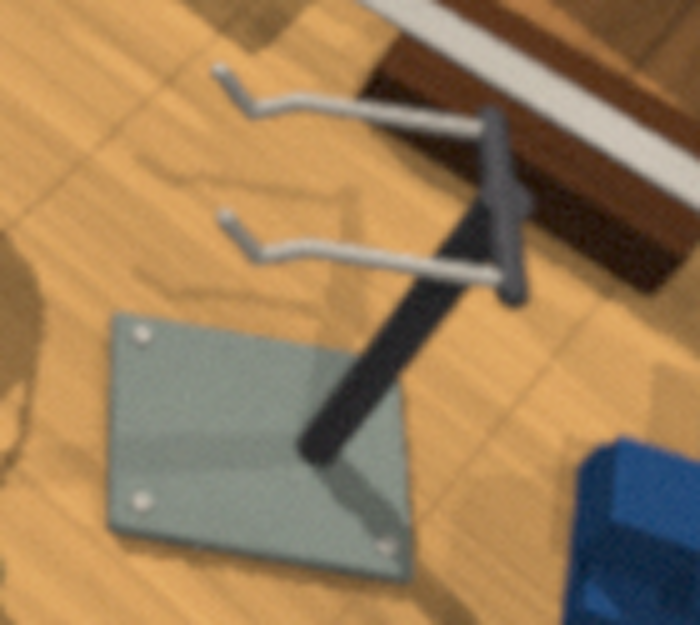

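Run:
```python
from h import *
a=cap('scene');b=cap('side')
print('cams',-a['R'].T@a['t'],-b['R'].T@b['t'])
S=lambda p:np.array(p)/5+[100,130]-0.4; D=lambda p:np.array(p)/5+[420,220]-0.4
U=[(132,133),(320,133),(352,85)];L=[(110,213),(306,207),(341,162)]
u=[(483,128),(255,112),(219,68)];l=[(500,277),(262,258),(225,216)]
for nm,A,B in(('UU',U,u),('LL',L,l),('Ul',U,l),('Lu',L,u)):
    for p,q in zip(A,B):
        print(nm,*tri([(a,S(p)),(b,D(q))]))
mod=[]
for y in(-39,39): mod+=[(105,y,264),(0,y,250),(-22,y,276)]
def pose(v,P):
    c,s=np.cos(v[2]),np.sin(v[2]);P=np.array(P)/1000.;return P@np.array([[c,s,0],[-s,c,0],[0,0,1]])+[v[0],v[1],0]
for A1,B1,A2,B2,n in((L,u,U,l,'x'),(U,u,L,l,'a'),(L,l,U,u,'b'),(U,l,L,u,'c')):
  for y0 in(0,1.5,-1,3):
    oa=np.array([S(p) for p in A1+A2]);ob=np.array([D(p) for p in B1+B2])
    f=lambda v:np.r_[(proj(a,pose(v,mod))-oa).ravel(),(proj(b,pose(v,mod))-ob).ravel()]
    r=least_squares(f,[.57,-.38,y0]);print(n,r.x,r.cost)
    if r.cost<30: print(r.fun.reshape(-1,2))
```

```text
cams [1.1882 0.3639 0.8269] [-0.0058 -0.504   1.0066]
UU [ 0.6263 -0.4431  0.2973] 0.0022474866060626895
UU [ 0.5718 -0.3677  0.2808] 0.0011302794438705366
UU [ 0.5586 -0.3485  0.3068] 0.0010791051604611948
LL [ 0.6224 -0.4881  0.2315] 0.0012526179573489104
LL [ 0.5607 -0.4066  0.2156] 0.0016330512963128728
LL [ 0.5466 -0.3854  0.2421] 0.0008676724789335248
Ul [ 0.593  -0.4878  0.2661] 0.00027316891163743634
Ul [ 0.5354 -0.4095  0.2488] 0.00022299988239549
Ul [ 0.5211 -0.3898  0.276 ] 0.00039068878787499364
Lu [ 0.6555 -0.4414  0.2661] 0.000896496108523831
Lu [ 0.5971 -0.3633  0.2509] 0.0005815249460082068
Lu [ 0.5842 -0.3426  0.2763] 7.589010238674759e-05
x [ 0.5681 -0.3807 -1.0129] 3370.1100289243127
x [ 0.5681 -0.3807 -1.0129] 3370.1100268702185
x [ 0.5681 -0.3807 -1.0129] 3370.1100263004055
x [ 0.5681 -0.3807  5.2701] 3370.110031161157
a [ 0.5718 -0.3788 -1.1201] 2551.977344017025
a [ 0.5718 -0.3788 -1.1202] 2551.9773416250223
a [ 0.5718 -0.3788 -1.1201] 2551.9773442924356
a [ 0.5718 -0.3788  5.163 ] 2551.9773414954016
b [ 0.562  -0.3855 -0.8472] 745.6916995593247
b [ 0.562  -0.3
[... 526 characters left out ...]
.449   0.3176]
 [ 0.3523 -0.1892]
 [ 1.5594  0.6435]
 [-1.4215 -0.4974]
 [-0.6395  0.05  ]
 [ 1.1607  0.6521]
 [-1.1616 -0.3403]
 [-0.2833  0.4163]]
c [ 0.5648 -0.3836 -0.9314] 10.345422892796929
[[-1.5703  0.9622]
 [ 0.986  -0.5428]
 [ 0.2162 -0.1076]
 [-1.895   1.0031]
 [ 1.449   0.3176]
 [ 0.3523 -0.1892]
 [ 1.5593  0.6435]
 [-1.4215 -0.4974]
 [-0.6395  0.05  ]
 [ 1.1607  0.6521]
 [-1.1616 -0.3403]
 [-0.2833  0.4163]]
c [ 0.5648 -0.3836  5.3518] 10.345422892796613
[[-1.5703  0.9622]
 [ 0.986  -0.5428]
 [ 0.2162 -0.1076]
 [-1.895   1.0031]
 [ 1.449   0.3176]
 [ 0.3523 -0.1892]
 [ 1.5593  0.6435]
 [-1.4215 -0.4974]
 [-0.6395  0.05  ]
 [ 1.1607  0.6521]
 [-1.1616 -0.3403]
 [-0.2833  0.4163]]
```

```bash
cat >> h.py <<'E'
def yaw(R=None):
    R=frame()[0] if R is None else R
    return np.arctan2(R[1,1],R[0,1])
def goto(x,y,z,psi,tilt=None):
    """world TCP target, jaw dir psi; prints linear(mm) and turn(deg) in tool axes"""
    s=monitor.observe();R,p=frame(s)
    c,sn=np.cos(psi),np.sin(psi)
    Rt=np.array([[0,c,sn],[0,sn,-c],[-1,0,0]])
    l=R.T@(np.array([x,y,z])-p)*1000; t=np.degrees(Rn.from_matrix(R.T@Rt).as_rotvec())
    q=s['joints'];q1=np.arctan2(y,x)
    print('goto',np.round([x,y,z,psi],3),'lin',np.round(l,1).tolist(),'turn',np.round(t,1).tolist(),'q6now',round(q[5],2),'yawnow',round(yaw(R),3),'clock',round(s['clock'],2))
def wrap(a): return (a+np.pi)%(2*np.pi)-np.pi
RACK=np.array([0.6097,0.1576,-0.187])
def rk(x,y):
    c,s=np.cos(RACK[2]),np.sin(RACK[2]); return RACK[0]+c*x-s*y,RACK[1]+s*x+c*y
E
python3 - <<'E'
from h import *
s=monitor.observe();R,p=frame(s);print(R,yaw(R),s['joints'][0],s['joints'][5])
for y in(-.023,.023,.069): print(y,rk(0,y))
x,y=rk(0,.069);goto(x,y,.20,RACK[2]); goto(x,y,.2,RACK[2]+np.pi)
E
```

```text
[[-0.      0.3276  0.9448]
 [-0.      0.9448 -0.3276]
 [-1.     -0.     -0.    ]] 1.236998956950141 1.1634928932200754 -0.07351027929040638
-0.023 (np.float64(0.6054240231530071), np.float64(0.13500097298545838))
0.023 (np.float64(0.6139759768469929), np.float64(0.1801990270145416))
0.069 (np.float64(0.6225279305409785), np.float64(0.22539708104362483))
goto [ 0.623  0.225  0.2   -0.187] lin [31.3, -158.1, 514.3] turn [81.6, 0.0, 0.0] q6now -0.07 yawnow 1.237 clock 3.85
goto [0.623 0.225 0.2   2.955] lin [31.3, -158.1, 514.3] turn [-98.4, -0.0, 0.0] q6now -0.07 yawnow 1.237 clock 3.85
```

Run:
```python
from h import *
a=cap('scene');b=cap('side')
print(onz(b,(245,112),0.05),onz(a,(515,390),0.05), onz(b,(232,97),.12),onz(a,(558,312),.12))
```

```text
[0.6095 0.6071 0.05  ] [0.7342 0.5731 0.05  ] [0.5797 0.6336 0.12  ] [0.5641 0.633  0.12  ]
```

Request:
move_arm(linear=[[31,-158,514],[31,-158,514],[31,-158,514],[31,-158,514],[31,-158,514],[31,-158,514],[31,-158,514],[31,-158,514],[31,-158,514],[31,-158,514],[31,-158,514],[31,-158,514],[31,-158,514],[31,-158,514]], turn=[[81.6,0,0],[81.6,0,0],[81.6,0,0],[81.6,0,0],[81.6,0,0],[81.6,0,0],[81.6,0,0],[81.6,0,0],[81.6,0,0],[81.6,0,0],[81.6,0,0],[81.6,0,0],[81.6,0,0],[81.6,0,0]], hand=[1,1,1,1,1,1,1,1,1,1,1,1,1,1], squeeze=40)

```text
clock: 5.35
ee_pos: [0.6213, 0.2261, 0.2001]
eef_rot: [-0.544, -0.452, 0.545, -0.451]
force: [-0.8, 0.2, 0.2]
finger_gap: 0.998
```

Run:
```python
from h import *
c=cap('wrist');save(c,'w1.png')
for y in(-.115,-.023,.023,.069): 
    X=[*rk(0,y),.096]; print(y,proj(c,X))
for n in('tube1_mid','rack'): print(n,[(np.round(d['position']).tolist(),round(d['score'],2)) for d in eyes.tip_of(c,n)])
x,y=rk(0,.069);goto(x,y,.06,RACK[2])
```

```text
-0.115 [[318.7104 363.5208]]
-0.023 [[318.8838 290.2249]]
0.023 [[318.9835 247.3429]]
0.069 [[319.0929 199.6317]]
tube1_mid []
rack [([321.0, 232.0], 0.72)]
goto [ 0.623  0.225  0.06  -0.187] lin [140.6, 1.6, 1.1] turn [0.1, -0.0, 0.0] q6now 0.47 yawnow -0.185 clock 5.5
```

View pics/w1.png

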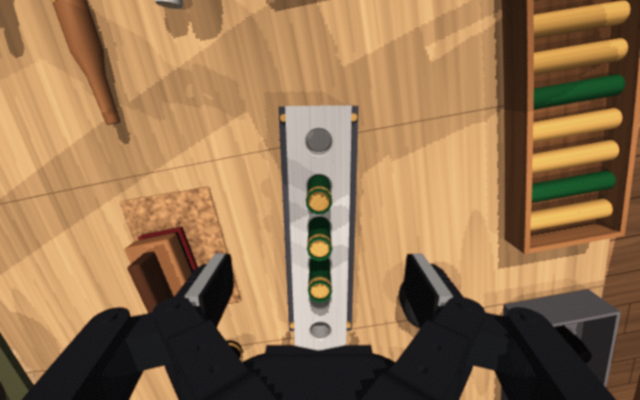

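Request:
move_arm(linear=[[45,1.6,1.1],[90,1.6,1.1],[125,1.6,1.1],[142,1.6,1.1],[142,1.6,1.1],[142,1.6,1.1],[142,1.6,1.1],[142,1.6,1.1],[142,1.6,1.1],[142,1.6,1.1],[142,1.6,1.1],[142,1.6,1.1]], turn=[[0,0,0],[0,0,0],[0,0,0],[0,0,0],[0,0,0],[0,0,0],[0,0,0],[0,0,0],[0,0,0],[0,0,0],[0,0,0],[0,0,0]], hand=[1,1,1,1,1,-1,-1,-1,-1,-1,-1,-1], squeeze=40)

```text
clock: 6.7
ee_pos: [0.6228, 0.2246, 0.0595]
eef_rot: [-0.545, -0.451, 0.545, -0.451]
force: [-4.2, 1.1, 5.8]
finger_gap: 0.269
```

Run:
```python
from h import *
s=monitor.observe();print(s['ee_pos'],s['finger_gap'],s['force'])
PA=np.array([.563,-.150])
# pail placing: jaw direction psi; offsets perpendicular
for off in(-.03,0,.03):
    psi=RACK[2]; n=np.array([-np.sin(psi),np.cos(psi)]);t=PA+off*n; print(t); goto(t[0],t[1],.185,psi)
```

```text
[0.6228 0.2246 0.0595] 0.26917113943482873 [-4.1652  1.0582  5.8399]
[ 0.5574 -0.1795]
goto [ 0.557 -0.179  0.185 -0.187] lin [-125.8, 10.9, 409.1] turn [-0.0, -0.0, 0.1] q6now 0.47 yawnow -0.187 clock 6.7
[ 0.563 -0.15 ]
goto [ 0.563 -0.15   0.185 -0.187] lin [-125.8, 10.9, 379.1] turn [-0.0, -0.0, 0.1] q6now 0.47 yawnow -0.187 clock 6.7
[ 0.5686 -0.1205]
goto [ 0.569 -0.121  0.185 -0.187] lin [-125.8, 10.9, 349.1] turn [-0.0, -0.0, 0.1] q6now 0.47 yawnow -0.187 clock 6.7
```

Request:
move_arm(linear=[[-10,0,0],[-35,0,0],[-70,0,0],[-105,0,0],[-126,0,0],[-126,3,80],[-126,5,120],[-126,7,160],[-126,9,200],[-126,10,250],[-126,11,300],[-126,11,350],[-126,11,390],[-126,11,409],[-126,11,409],[-126,11,409]], turn=[[0,0,0],[0,0,0],[0,0,0],[0,0,0],[0,0,0],[0,0,0],[0,0,0],[0,0,0],[0,0,0],[0,0,0],[0,0,0],[0,0,0],[0,0,0],[0,0,0],[0,0,0],[0,0,0]], hand=[-1,-1,-1,-1,-1,-1,-1,-1,-1,-1,-1,-1,-1,-1,-1,-1])

```text
clock: 8.3
ee_pos: [0.5584, -0.1802, 0.1848]
eef_rot: [0.545, 0.45, -0.545, 0.451]
force: [-0.2, -0.2, -1.3]
finger_gap: 0.271
```

```bash
python3 - <<'E'
from h import *
print(monitor.observe()['finger_gap'])
a=cap('scene');b=cap('side');save(a,'s3.png',(190,130,350,290),4);save(b,'d3.png',(300,130,460,290),4)
goto(.5574,-.1795,.06,RACK[2])
E
cd pics; python3 -c "
import cv2;import numpy as np;cv2.imwrite('m3.png',cv2.resize(np.hstack([cv2.imread('s3.png'),cv2.imread('d3.png')]),(800,400)))"
```

```text
0.27130276120444435
goto [ 0.557 -0.18   0.06  -0.187] lin [124.6, -1.1, 0.9] turn [0.0, -0.0, -0.0] q6now -0.2 yawnow -0.186 clock 8.4
```

View pics/m3.png

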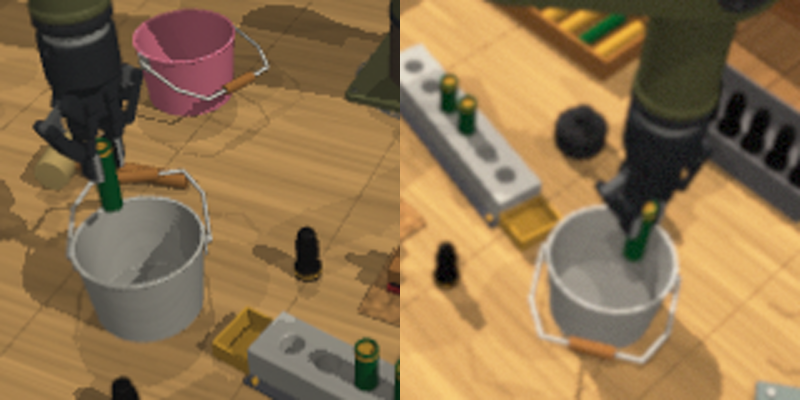

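The picture shows the tube over the pail's mouth at about left-crop (110,180), with the pail unmoved. I'll lower it and release.

Request:
move_arm(linear=[[30,-1,1],[60,-1,1],[90,-1,1],[115,-1,1],[129,-1,1],[129,-1,1],[129,-1,1],[129,-1,1],[129,-1,1],[110,-1,1],[70,-1,1],[30,-1,1],[0,-1,1],[0,-1,1]], turn=[[0,0,0],[0,0,0],[0,0,0],[0,0,0],[0,0,0],[0,0,0],[0,0,0],[0,0,0],[0,0,0],[0,0,0],[0,0,0],[0,0,0],[0,0,0],[0,0,0]], hand=[-1,-1,-1,-1,-1,-1,-0.1,-0.1,-0.1,-0.1,-0.1,-0.1,-0.1,-0.1])

```text
clock: 9.8
ee_pos: [0.5607, -0.1819, 0.1906]
eef_rot: [0.547, 0.447, -0.542, 0.455]
force: [1.2, -1.4, -0.3]
finger_gap: 0.452
```

Run:
```python
from h import *
b=cap('side');save(b,'d4.png',(300,130,460,290),4)
x,y=rk(0,.023);goto(x,y,.185,RACK[2])
```

```text
goto [ 0.614  0.18   0.185 -0.187] lin [2.4, -13.5, -365.4] turn [-0.0, 0.1, -0.4] q6now -0.2 yawnow -0.187 clock 9.85
```

View pics/d4.png

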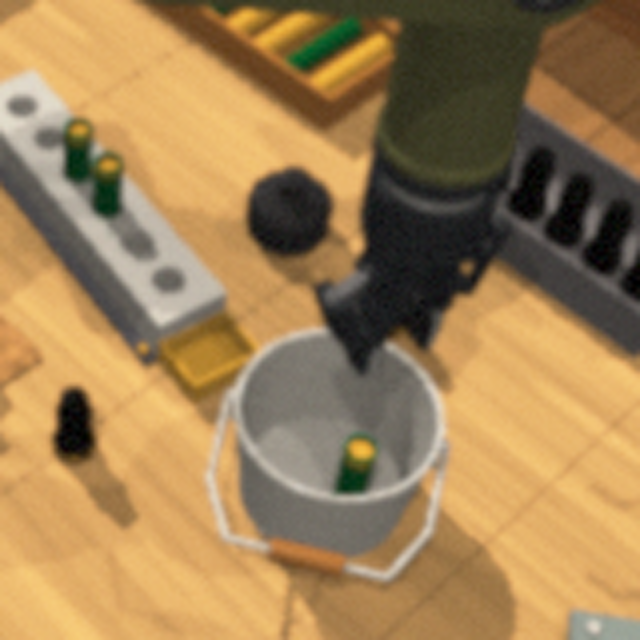

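Tube 5 stands in the pail at side crop (355,465), and the pail hasn't moved. Tube 4 is next.

Request:
move_arm(linear=[[2,-2,-45],[2,-4,-95],[2,-6,-145],[2,-8,-195],[2,-10,-245],[2,-12,-295],[2,-13,-340],[2,-13.5,-365],[2,-13.5,-365],[2,-13.5,-365]], turn=[[0,0,0],[0,0,0],[0,0,0],[0,0,0],[0,0,0],[0,0,0],[0,0,0],[0,0,0],[0,0,0],[0,0,0]], hand=[-0.1,-0.1,1,1,1,1,1,1,1,1])

```text
clock: 10.85
ee_pos: [0.6108, 0.1807, 0.181]
eef_rot: [-0.543, -0.452, 0.545, -0.451]
force: [0.2, -0.8, -0.6]
finger_gap: 1.0
```

Run:
```python
from h import *
x,y=rk(0,.023);goto(x,y,.06,RACK[2]);goto(x,y,.06,RACK[2])
```

```text
goto [ 0.614  0.18   0.06  -0.187] lin [121.0, 3.5, -0.3] turn [0.1, 0.1, 0.1] q6now 0.41 yawnow -0.186 clock 10.85
goto [ 0.614  0.18   0.06  -0.187] lin [121.0, 3.5, -0.3] turn [0.1, 0.1, 0.1] q6now 0.41 yawnow -0.186 clock 10.85
```

Request:
move_arm(linear=[[45,3.5,0],[85,3.5,0],[110,3.5,0],[121,3.5,0],[121,3.5,0],[121,3.5,0],[121,3.5,0],[121,3.5,0],[121,3.5,0],[121,3.5,0],[121,3.5,0],[121,3.5,0]], turn=[[0,0,0],[0,0,0],[0,0,0],[0,0,0],[0,0,0],[0,0,0],[0,0,0],[0,0,0],[0,0,0],[0,0,0],[0,0,0],[0,0,0]], hand=[1,1,1,1,1,-1,-1,-1,-1,-1,-1,-1])

```text
clock: 12.05
ee_pos: [0.6151, 0.1803, 0.0624]
eef_rot: [0.545, 0.451, -0.544, 0.451]
force: [-2.4, 0.2, 6.2]
finger_gap: 0.269
```

Run:
```python
from h import *
print(monitor.observe()['force'])
goto(.563,-.150,.185,RACK[2])
```

```text
[-2.438   0.1897  6.157 ]
goto [ 0.563 -0.15   0.185 -0.187] lin [-122.7, 10.2, 334.2] turn [0.0, -0.0, -0.0] q6now 0.41 yawnow -0.187 clock 12.05
```

Request:
move_arm(linear=[[-10,0,0],[-35,0,0],[-70,0,0],[-105,0,0],[-124,0,0],[-124,3,80],[-124,5,120],[-124,7,160],[-124,9,200],[-124,10,250],[-124,10,295],[-124,10,325],[-124,10,334],[-124,10,334],[-124,10,334],[-124,10,334]], turn=[[0,0,0],[0,0,0],[0,0,0],[0,0,0],[0,0,0],[0,0,0],[0,0,0],[0,0,0],[0,0,0],[0,0,0],[0,0,0],[0,0,0],[0,0,0],[0,0,0],[0,0,0],[0,0,0]], hand=[-1,-1,-1,-1,-1,-1,-1,-1,-1,-1,-1,-1,-1,-1,-1,-1])

```text
clock: 13.65
ee_pos: [0.5632, -0.1485, 0.1854]
eef_rot: [0.544, 0.452, -0.544, 0.451]
force: [-0.4, -0.2, -1.2]
finger_gap: 0.272
```

Run:
```python
from h import *
b=cap('side');save(b,'d5.png',(300,130,460,290),4)
goto(.563,-.148,.058,RACK[2])
```

```text
goto [ 0.563 -0.148  0.058 -0.187] lin [127.3, -0.3, -0.3] turn [0.1, -0.0, 0.0] q6now -0.15 yawnow -0.185 clock 13.7
```

View pics/d5.png

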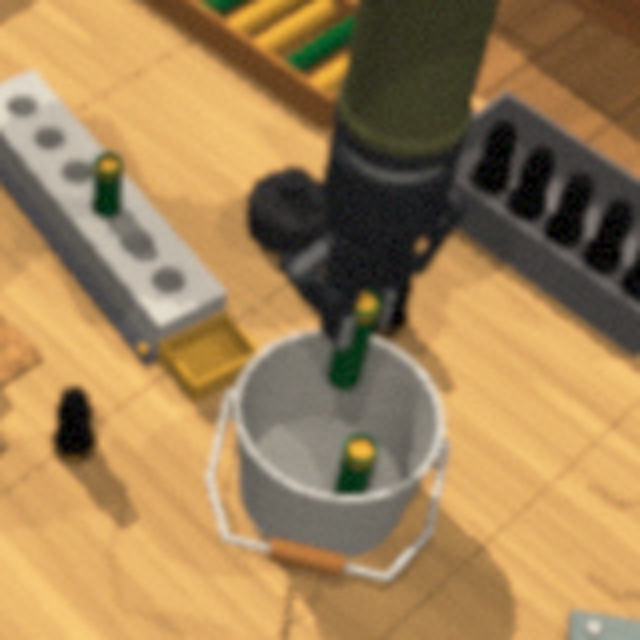

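Request:
move_arm(linear=[[30,0,-1],[60,0,-1],[90,0,-1],[115,0,-1],[129,0,-1],[129,0,-1],[129,0,-1],[129,0,-1],[129,0,-1],[129,0,-1],[115,0,-1],[75,0,-1],[30,0,-1],[0,0,-1],[0,0,-1],[0,0,-1]], turn=[[0,0,0],[0,0,0],[0,0,0],[0,0,0],[0,0,0],[0,0,0],[0,0,0],[0,0,0],[0,0,0],[0,0,0],[0,0,0],[0,0,0],[0,0,0],[0,0,0],[0,0,0],[0,0,0]], hand=[-1,-1,-1,-1,-1,-1,-0.1,-0.1,-0.1,-0.1,-0.1,-0.1,-0.1,-0.1,-0.1,-0.1])

```text
clock: 15.3
ee_pos: [0.5635, -0.1492, 0.1865]
eef_rot: [0.545, 0.45, -0.544, 0.452]
force: [-0.9, -0.4, -0.6]
finger_gap: 0.448
```

Run:
```python
from h import *
x,y=rk(0,-.023);goto(x,y,.185,RACK[2])
```

```text
goto [ 0.605  0.135  0.185 -0.187] lin [1.3, -11.8, -287.1] turn [-0.0, 0.0, -0.1] q6now -0.14 yawnow -0.187 clock 15.3
```

Request:
move_arm(linear=[[1,-2,-45],[1,-4,-95],[1,-6,-145],[1,-9,-195],[1,-11,-245],[1,-12,-280],[1,-12,-287],[1,-12,-287],[1,-12,-287],[1,-12,-287]], turn=[[0,0,0],[0,0,0],[0,0,0],[0,0,0],[0,0,0],[0,0,0],[0,0,0],[0,0,0],[0,0,0],[0,0,0]], hand=[-0.1,-0.1,1,1,1,1,1,1,1,1])

```text
clock: 16.3
ee_pos: [0.6042, 0.1335, 0.1837]
eef_rot: [-0.544, -0.451, 0.545, -0.451]
force: [0.3, 0.1, -1.2]
finger_gap: 1.001
```

Run:
```python
from h import *
x,y=rk(0,-.023);goto(x,y,.06,RACK[2])
```

```text
goto [ 0.605  0.135  0.06  -0.187] lin [123.7, 1.1, -1.9] turn [-0.1, 0.1, 0.1] q6now 0.34 yawnow -0.189 clock 16.3
```

Request:
move_arm(linear=[[45,1.1,-1],[85,1.1,-1.5],[113,1.1,-1.5],[124,1.1,-1.5],[124,1.1,-1.5],[124,1.1,-1.5],[124,1.1,-1.5],[124,1.1,-1.5],[124,1.1,-1.5],[124,1.1,-1.5],[124,1.1,-1.5],[124,1.1,-1.5]], turn=[[0,0,0],[0,0,0],[0,0,0],[0,0,0],[0,0,0],[0,0,0],[0,0,0],[0,0,0],[0,0,0],[0,0,0],[0,0,0],[0,0,0]], hand=[1,1,1,1,1,-1,-1,-1,-1,-1,-1,-1])

```text
clock: 17.5
ee_pos: [0.6067, 0.1366, 0.0614]
eef_rot: [0.545, 0.451, -0.544, 0.451]
force: [-1.8, 0.7, 5.9]
finger_gap: 0.269
```

Run:
```python
from h import *
b=cap('side');save(b,'d6.png',(300,130,460,290),4)
goto(.5686,-.1185,.185,RACK[2])
```

```text
goto [ 0.569 -0.118  0.185 -0.187] lin [-123.8, 10.2, 257.7] turn [0.0, -0.0, -0.1] q6now 0.34 yawnow -0.187 clock 17.55
```

View pics/d6.png

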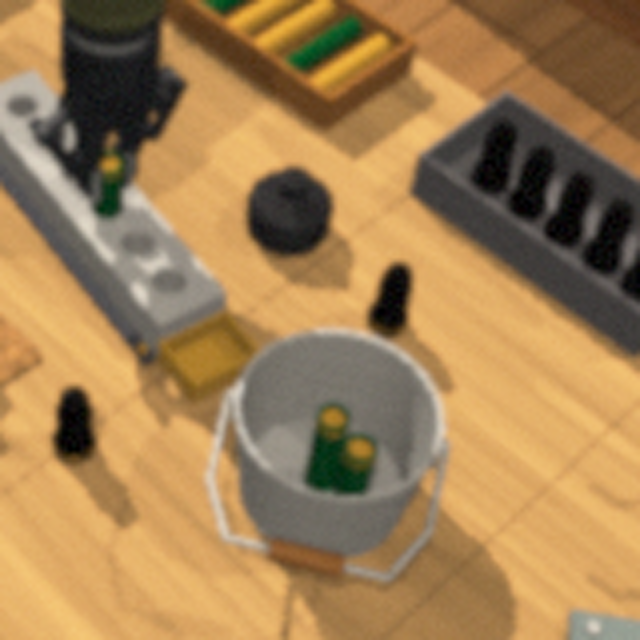

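Two tubes stand in the pail, at (335,420) and (358,455), and the pail is still in place. Tube 3 is gripped, so I'll carry it over.

Request:
move_arm(linear=[[-10,0,0],[-35,0,0],[-70,0,0],[-105,0,0],[-124,0,0],[-124,3,45],[-124,5,85],[-124,7,125],[-124,9,165],[-124,10,210],[-124,10,245],[-124,10,257],[-124,10,257],[-124,10,257],[-124,10,257]], turn=[[0,0,0],[0,0,0],[0,0,0],[0,0,0],[0,0,0],[0,0,0],[0,0,0],[0,0,0],[0,0,0],[0,0,0],[0,0,0],[0,0,0],[0,0,0],[0,0,0],[0,0,0]], hand=[-1,-1,-1,-1,-1,-1,-1,-1,-1,-1,-1,-1,-1,-1,-1])

```text
clock: 19.05
ee_pos: [0.5683, -0.1164, 0.1843]
eef_rot: [0.544, 0.452, -0.544, 0.451]
force: [0.1, -0.2, -0.8]
finger_gap: 0.271
```

Run:
```python
from h import *
b=cap('side');save(b,'d7.png',(300,130,460,290),4)
goto(.5686,-.1185,.058,RACK[2])
```

```text
goto [ 0.569 -0.118  0.058 -0.187] lin [126.3, 0.6, 2.1] turn [0.1, -0.0, 0.0] q6now -0.09 yawnow -0.185 clock 19.1
```

View pics/d7.png

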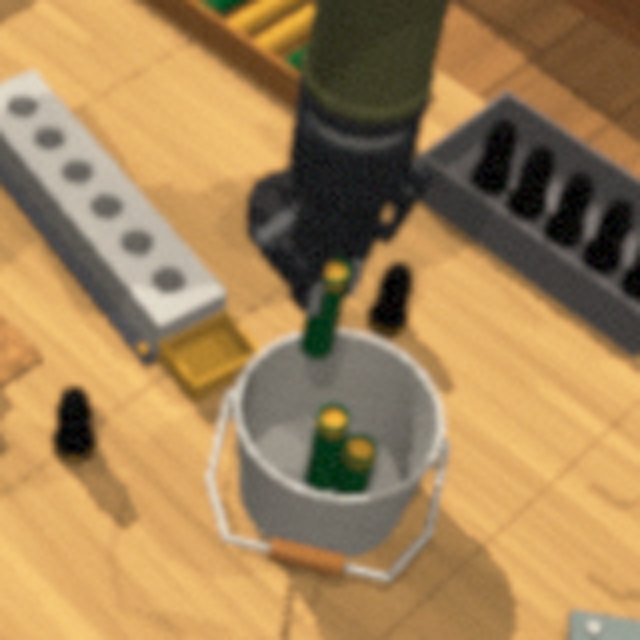

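Request:
move_arm(linear=[[30,0,1],[60,0,1],[90,0,1],[115,0,1],[128,0,1],[128,0,1],[128,0,1],[128,0,1],[128,0,1],[128,0,1],[115,0,1],[75,0,1],[30,0,1],[-20,0,1],[-60,0,-30],[-100,0,-80],[-100,0,-100],[-100,0,-100]], turn=[[0,0,0],[0,0,0],[0,0,0],[0,0,0],[0,0,0],[0,0,0],[0,0,0],[0,0,0],[0,0,0],[0,0,0],[0,0,0],[0,0,0],[0,0,0],[0,0,0],[0,0,0],[0,0,0],[0,0,0],[0,0,0]], hand=[-1,-1,-1,-1,-1,-1,-0.1,-0.1,-0.1,-0.1,-0.1,-0.1,-0.1,-0.1,-0.1,-0.1,-0.1,-0.1])

```text
clock: 20.9
ee_pos: [0.5884, -0.0163, 0.2885]
eef_rot: [0.546, 0.451, -0.541, 0.453]
force: [-0.3, -0.9, 0.2]
finger_gap: 0.451
```

```bash
python3 - <<'E'
from h import *
print(monitor.observe()['ee_pos'])
a=cap('scene');b=cap('side');save(a,'s8.png',(190,150,290,270),6);save(b,'d8.png',(340,180,440,300),6)
E
cd pics; python3 -c "
import cv2;import numpy as np;cv2.imwrite('m8.png',cv2.resize(np.hstack([cv2.imread('s8.png'),cv2.imread('d8.png')]),(800,480)))"
```

```text
[ 0.5884 -0.0163  0.2885]
```

View pics/m8.png

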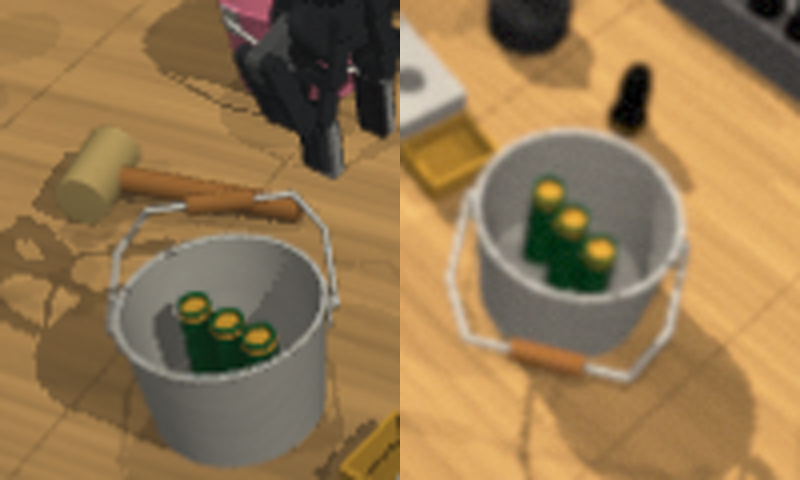

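Run:
```python
from h import *
a=cap('scene');b=cap('side')
S=lambda p:np.array(p)/4+[190,150]-0.4; D=lambda p:(np.array(p)-[400,0])/4+[340,180]-0.4
for n,p,q in(('grip',(222,202),(548,355)),('ear+',(334,298),(470,192)),('ear-',(114,312),(685,248)),('corner+',(290,196),(462,340)),('corner-',(148,212),(630,377))):
    print(n,*tri([(a,S(p)),(b,D(q))]))
goto(.464,-.2154,.23,.54)
```

```text
grip [ 0.4627 -0.2144  0.0947] 0.0010113254037379836
ear+ [ 0.5201 -0.0869  0.0918] 9.186122716873954e-05
ear- [ 0.5944 -0.2199  0.0959] 0.0014817273829868718
corner+ [ 0.432  -0.1703  0.0913] 0.002385194802895125
corner- [ 0.4917 -0.261   0.0931] 0.0008774426575688019
goto [ 0.464 -0.215  0.23   0.54 ] lin [54.3, -83.3, 214.3] turn [-41.7, 0.0, 0.1] q6now 0.08 yawnow -0.188 clock 21.1
```

Request:
move_arm(linear=[[10,-16,42],[20,-32,84],[30,-48,125],[40,-64,166],[54,-83,205],[54,-83,214],[54,-83,214],[54,-83,214],[54,-83,214]], turn=[[-8,0,0],[-16,0,0],[-24,0,0],[-32,0,0],[-40,0,0],[-42.3,0,0],[-42.3,0,0],[-42.3,0,0],[-42.3,0,0]], hand=[-0.1,-0.1,-0.1,-0.1,-0.1,-0.1,-0.1,-0.1,-0.1])

```text
clock: 22.0
ee_pos: [0.4657, -0.2142, 0.2303]
eef_rot: [0.345, 0.617, -0.345, 0.617]
force: [1.2, 0.2, 0.3]
finger_gap: 0.45
```

Run:
```python
from h import *
c=cap('wrist');save(c,'w9.png')
print(proj(c,[.463,-.2145,.094]),frame()[1],yaw())
```

```text
[[315.2746 187.8297]] [ 0.4658 -0.214   0.2304] 0.551273737137363
```

View pics/w9.png

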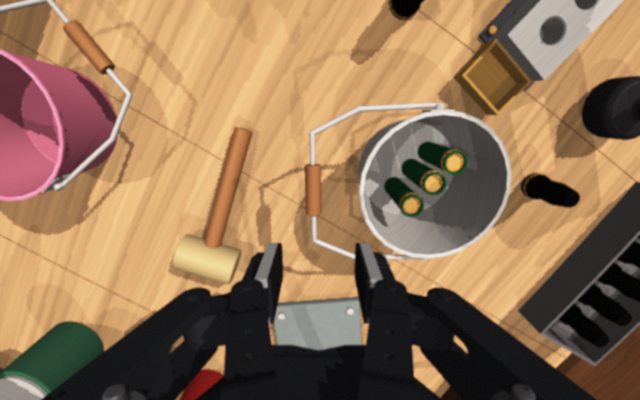

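The wrist view shows the pail with three tubes at (436,183) and the folded bail's grip at (313,190), within 2 px of the prediction. I'll descend with the jaws part open and grip the roller.

Request:
move_arm(linear=[[30,-2.5,-1],[60,-2.5,-1],[90,-2.5,-1],[120,-2.5,-1],[142,-2.5,-1],[152,-2.5,-1],[152,-2.5,-1],[152,-2.5,-1],[152,-2.5,-1]], turn=[[0,0,0],[0,0,0],[0,0,0],[0,0,0],[0,0,0],[0,0,0],[0,0,0],[0,0,0],[0,0,0]], hand=[-0.1,-0.1,-0.1,-0.1,-0.1,-0.1,-0.1,-0.1,-0.1], squeeze=30)

```text
clock: 22.95
ee_pos: [0.4639, -0.2154, 0.0796]
eef_rot: [0.345, 0.616, -0.345, 0.618]
force: [-0.2, -0.3, 0.7]
finger_gap: 0.451
```

```bash
python3 - <<'E'
from h import *
c=cap('wrist');save(c,'w10.png');b=cap('side');save(b,'d10.png',(320,170,460,310),4)
print(frame()[1],monitor.observe()['force'])
E
cd pics; python3 -c "
import cv2;import numpy as np;A=cv2.resize(cv2.imread('w10.png'),(640,400));B=cv2.resize(cv2.imread('d10.png'),(400,400))
cv2.imwrite('m10.png',cv2.resize(np.hstack([A[:,150:490],B]),(740,400)))"
```

```text
[ 0.4636 -0.2154  0.0795] [0.5446 0.5525 0.1939]
```

View pics/m10.png

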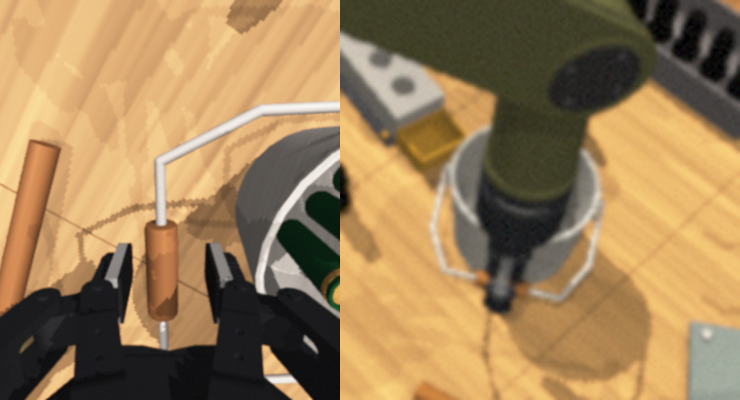

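Request:
move_arm(linear=[[1,-2.5,0],[1,-2.5,0],[1,-2.5,0],[1,-2.5,0],[1,-2.5,0],[1,-2.5,0],[1,-2.5,0],[1,-2.5,0]], turn=[[0,0,0],[0,0,0],[0,0,0],[0,0,0],[0,0,0],[0,0,0],[0,0,0],[0,0,0]], hand=[-0.1,-0.1,-1,-1,-1,-1,-1,-1], squeeze=40)

```text
clock: 23.85
ee_pos: [0.4606, -0.2162, 0.0773]
eef_rot: [0.345, 0.617, -0.345, 0.617]
force: [-0.3, 0.2, 0.1]
finger_gap: 0.17
```

Run:
```python
from h import *
c=cap('wrist');save(c,'w11.png')
s=monitor.observe();print(frame()[1],s['force'],s['wrist_torque'],s['finger_gap']*85)
```

```text
[ 0.4606 -0.2163  0.0773] [-0.373  -0.0025  0.1184] [0.0259 0.0012 0.0953] 14.645648617173135
```

View pics/w11.png

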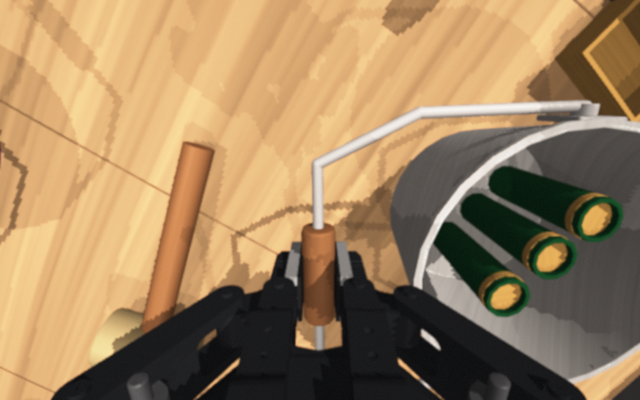

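Run:
```python
import numpy as np
p0=.068
L=[]
for k in range(1,19):
    p=p0+(1.571-p0)*k/18; L.append([round(-118*(np.sin(p)-np.sin(p0)),1),round(118*(np.cos(p0)-np.cos(p)),1),0])
print(L)
```

```text
[[np.float64(-9.8), np.float64(1.1), 0], [np.float64(-19.5), np.float64(3.0), 0], [np.float64(-28.9), np.float64(5.7), 0], [np.float64(-38.2), np.float64(9.1), 0], [np.float64(-47.0), np.float64(13.4), 0], [np.float64(-55.6), np.float64(18.3), 0], [np.float64(-63.6), np.float64(24.0), 0], [np.float64(-71.2), np.float64(30.3), 0], [np.float64(-78.2), np.float64(37.2), 0], [np.float64(-84.6), np.float64(44.7), 0], [np.float64(-90.4), np.float64(52.6), 0], [np.float64(-95.5), np.float64(61.1), 0], [np.float64(-99.9), np.float64(69.9), 0], [np.float64(-103.5), np.float64(79.1), 0], [np.float64(-106.3), np.float64(88.5), 0], [np.float64(-108.3), np.float64(98.1), 0], [np.float64(-109.6), np.float64(107.9), 0], [np.float64(-110.0), np.float64(117.8), 0]]
```

Request:
move_arm(linear=[[-10,1,0],[-19.5,3,0],[-29,5.5,0],[-38,9,0],[-47,13.5,0],[-55.5,18,0],[-63.5,24,0],[-71,30,0],[-78,37,0],[-84.5,44.5,0],[-84.5,44.5,0]], turn=[[0,0,0],[0,0,0],[0,0,0],[0,0,0],[0,0,0],[0,0,0],[0,0,0],[0,0,0],[0,0,0],[0,0,0],[0,0,0]], hand=[-1,-1,-1,-1,-1,-1,-1,-1,-1,-1,-1])

```text
clock: 25.0
ee_pos: [0.5004, -0.1929, 0.1633]
eef_rot: [0.345, 0.616, -0.345, 0.618]
force: [-2.9, -1.3, 3.7]
finger_gap: 0.172
```

```bash
python3 - <<'E'
from h import *
a=cap('scene');b=cap('side');save(a,'s12.png',(170,130,310,270),4);save(b,'d12.png',(320,170,460,310),4)
s=monitor.observe();print(frame()[1],s['force'],s['wrist_torque'],s['finger_gap']*85)
E
cd pics; python3 -c "
import cv2;import numpy as np;cv2.imwrite('m12.png',cv2.resize(np.hstack([cv2.imread('s12.png'),cv2.imread('d12.png')]),(800,400)))"
```

```text
[ 0.4989 -0.1929  0.1622] [-3.6864 -2.1005  3.9962] [-0.3046  0.6885  0.0014] 14.57504953052299
```

View pics/m12.png

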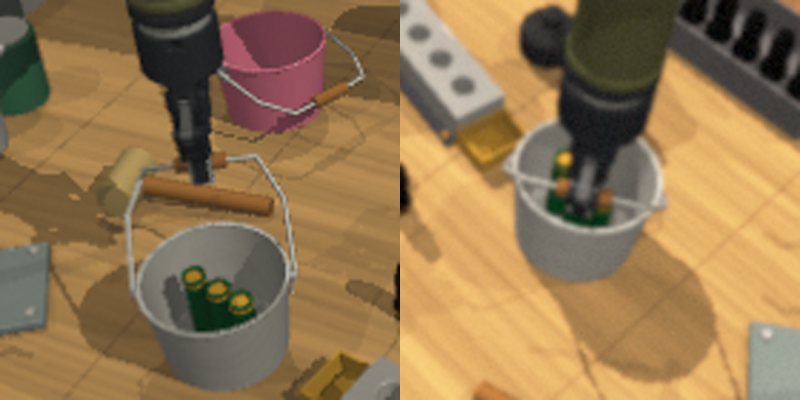

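Request:
move_arm(linear=[[-3,-1,0],[-9,7,0],[-14,15.5,0],[-18.5,24.5,0],[-22,33.5,0],[-25,43,0],[-27,53,0],[-28,63,0],[-28.5,72.5,0],[-28.5,72.5,0],[-28.5,72.5,0]], turn=[[0,0,0],[0,0,0],[0,0,0],[0,0,0],[0,0,0],[0,0,0],[0,0,0],[0,0,0],[0,0,0],[0,0,0],[0,0,0]], hand=[-1,-1,-1,-1,-1,-1,-1,-1,-1,-1,-1])

```text
clock: 26.2
ee_pos: [0.5602, -0.1549, 0.1899]
eef_rot: [0.345, 0.617, -0.345, 0.617]
force: [0.1, -0.6, -2.9]
finger_gap: 0.171
```

```bash
python3 - <<'E'
from h import *
a=cap('scene');b=cap('side');save(a,'s13.png',(170,130,310,270),4);save(b,'d13.png',(320,170,460,310),4)
s=monitor.observe();print(frame()[1],s['force'],s['wrist_torque'],s['finger_gap']*85)
E
cd pics; python3 -c "
import cv2;import numpy as np;cv2.imwrite('m13.png',cv2.resize(np.hstack([cv2.imread('s13.png'),cv2.imread('d13.png')]),(800,400)))"
```

```text
[ 0.5599 -0.1551  0.19  ] [ 0.4509 -0.0697 -4.5586] [-0.0412 -0.0668 -0.0307] 14.556559371781692
```

View pics/m13.png

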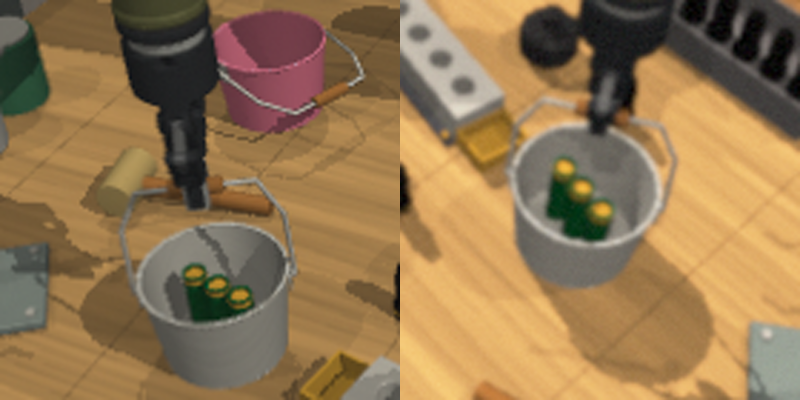

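The bail is upright over the standing pail, and the wrist feels a 4.5 N pull. I'll lift the pail straight up.

Request:
move_arm(linear=[[0.5,0,0],[0.5,0,0],[0.5,0,0],[-2,0,0],[-6,0,0],[-12,0,0],[-20,0,0],[-30,0,0],[-41,0,0],[-53,0,0],[-65,0,0],[-76,0,0],[-85,0,0],[-92,0,0],[-96,0,0],[-97,0,0],[-97,0,0],[-97,0,0]], turn=[[0,0,0],[0,0,0],[0,0,0],[0,0,0],[0,0,0],[0,0,0],[0,0,0],[0,0,0],[0,0,0],[0,0,0],[0,0,0],[0,0,0],[0,0,0],[0,0,0],[0,0,0],[0,0,0],[0,0,0],[0,0,0]], hand=[-1,-1,-1,-1,-1,-1,-1,-1,-1,-1,-1,-1,-1,-1,-1,-1,-1,-1], squeeze=60)

```text
clock: 28.1
ee_pos: [0.5599, -0.1549, 0.2867]
eef_rot: [0.345, 0.618, -0.345, 0.617]
force: [1.3, -0.3, -4.4]
finger_gap: 0.161
```

```bash
python3 - <<'E'
from h import *
a=cap('scene');b=cap('side');save(a,'s14.png',(150,90,290,270),4);save(b,'d14.png',(340,140,480,320),4)
s=monitor.observe();print(frame()[1],s['force'],s['wrist_torque'],s['finger_gap']*85)
goto(.512,-.314,.287,-.93)
E
cd pics; python3 -c "
import cv2;import numpy as np;cv2.imwrite('m14.png',cv2.resize(np.hstack([cv2.imread('s14.png'),cv2.imread('d14.png')]),(780,500)))"
```

```text
[ 0.5599 -0.1549  0.2867] [-0.2951 -0.1609 -5.2176] [-0.0097 -0.0201  0.004 ] 14.137923654982533
goto [ 0.512 -0.314  0.287 -0.93 ] lin [-0.3, -124.1, 110.4] turn [84.9, -0.0, 0.1] q6now -0.89 yawnow 0.551 clock 28.2
```

View pics/m14.png

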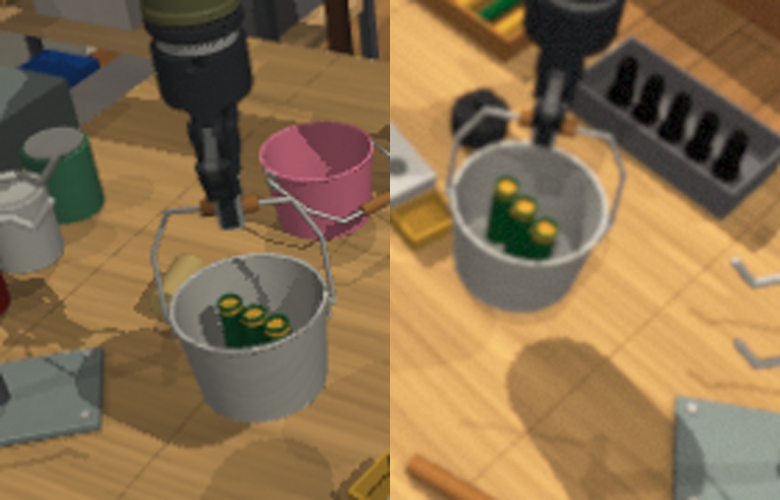

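Request:
move_arm(linear=[[0,-2,2],[0,-6,5],[0,-12,11],[0,-20,18],[0,-28,25],[0,-37,33],[0,-46,41],[0,-55,49],[0,-64,57],[0,-73,65],[0,-82,73],[0,-91,81],[0,-100,89],[0,-108,96],[0,-115,102],[0,-120,107],[0,-123,109],[0,-124,110],[0,-124,110],[0,-124,110]], turn=[[2,0,0],[5,0,0],[9,0,0],[14,0,0],[20,0,0],[26,0,0],[32,0,0],[38,0,0],[44,0,0],[50,0,0],[56,0,0],[62,0,0],[68,0,0],[73,0,0],[78,0,0],[82,0,0],[84,0,0],[84.9,0,0],[84.9,0,0],[84.9,0,0]], hand=[-1,-1,-1,-1,-1,-1,-1,-1,-1,-1,-1,-1,-1,-1,-1,-1,-1,-1,-1,-1])

```text
clock: 30.2
ee_pos: [0.5123, -0.3133, 0.2873]
eef_rot: [0.671, 0.223, -0.671, 0.223]
force: [0.3, -0.7, -4.8]
finger_gap: 0.161
```

```bash
python3 - <<'E'
from h import *
a=cap('scene');b=cap('side');save(a,'s15.png',(90,90,250,260),4);save(b,'d15.png',(360,160,540,330),4)
w=cap('wrist');save(w,'w15.png')
s=monitor.observe();print(frame()[1],s['force'],s['wrist_torque'],s['finger_gap']*85)
goto(.5655,-.3865,.287,-.93)
E
cd pics; python3 -c "
import cv2;import numpy as np;cv2.imwrite('m15.png',cv2.resize(np.hstack([cv2.imread('s15.png'),cv2.imread('d15.png')]),(800,400)))"
```

```text
[ 0.5123 -0.3133  0.2874] [ 0.4281  0.3545 -4.9911] [-0.0071 -0.0305 -0.0081] 13.94452494145553
goto [ 0.566 -0.386  0.287 -0.93 ] lin [0.4, 90.4, 1.2] turn [0.0, -0.0, -0.0] q6now 0.31 yawnow -0.93 clock 30.35
```

View pics/m15.png

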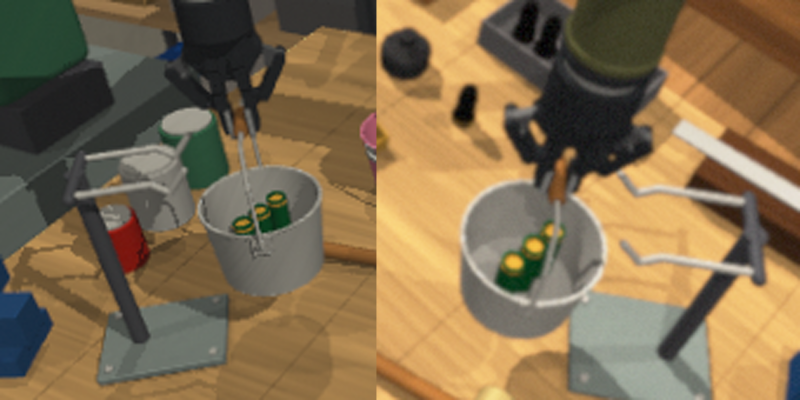

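View pics/w15.png

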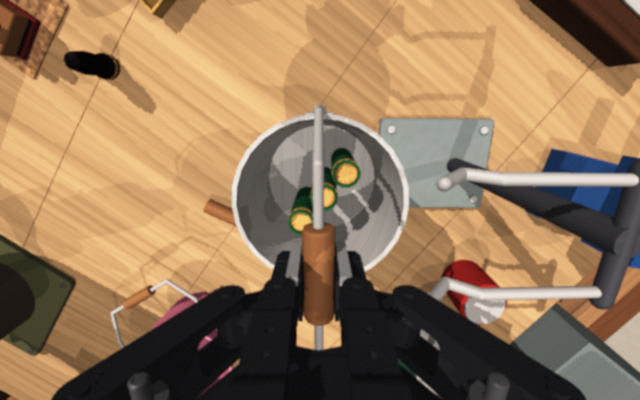

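Run:
```python
from h import *
w=cap('wrist');save(w,'w16.png',(380,140,640,340),3)
v=[.5655,-.3865,-.93];c,s=np.cos(v[2]),np.sin(v[2])
for y in(-39,39):
  for x,z in((-22,276),(0,250),(18,264),(98,264)):
    X=[v[0]+(c*x-s*y)/1e3,v[1]+(s*x+c*y)/1e3,z/1e3]; p=proj(w,X)[0];print(x,y,p,(p-[380,140])*3)
```

```text
-22 -39 [427.0802 305.9535] [141.2405 497.8604]
0 -39 [445.2213 282.3043] [195.6639 426.9129]
18 -39 [480.2997 293.8182] [300.8991 461.4545]
98 -39 [593.8238 291.6853] [641.4713 455.056 ]
-22 39 [443.674  184.1051] [191.022  132.3152]
0 39 [461.6427 173.9228] [244.928  101.7683]
18 39 [502.7587 179.2527] [368.2762 117.758 ]
98 39 [629.5984 180.0908] [748.7951 120.2724]
```

View pics/w16.png

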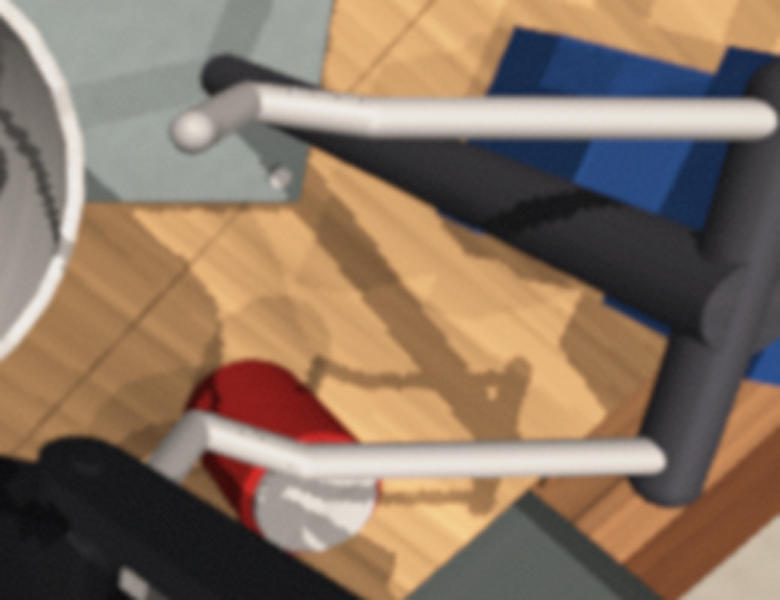

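The prongs in the picture match the model to within 2 px, with tips at crop (193,130) and V at (258,100). I'll go in over the tips now.

Request:
move_arm(linear=[[0,2,0],[0,6,0],[0,12,0],[0,20,0.5],[0,29,1],[0,39,1],[0,49,1],[0,59,1],[0,68,1],[0,76,1],[0,83,1],[0,88,1],[0,91,1],[0,91,1],[0,91,1],[0,91,1]], turn=[[0,0,0],[0,0,0],[0,0,0],[0,0,0],[0,0,0],[0,0,0],[0,0,0],[0,0,0],[0,0,0],[0,0,0],[0,0,0],[0,0,0],[0,0,0],[0,0,0],[0,0,0],[0,0,0]], hand=[-1,-1,-1,-1,-1,-1,-1,-1,-1,-1,-1,-1,-1,-1,-1,-1])

```text
clock: 32.0
ee_pos: [0.5656, -0.387, 0.2875]
eef_rot: [0.671, 0.223, -0.671, 0.223]
force: [-0.3, 0.7, -5.6]
finger_gap: 0.163
```

```bash
python3 - <<'E'
from h import *
a=cap('scene');b=cap('side');save(a,'s17.png',(70,70,230,260),4);save(b,'d17.png',(380,160,560,330),4)
w=cap('wrist');save(w,'w17.png',(200,90,500,400),2)
s=monitor.observe();print(frame()[1],s['force'],s['wrist_torque'],s['finger_gap']*85)
goto(.5655,-.3865,.243,-.93)
E
cd pics; python3 -c "
import cv2;import numpy as np;cv2.imwrite('m17.png',np.hstack([cv2.resize(cv2.imread(f),(270,300)) for f in('s17.png','d17.png','w17.png')])[:, :800])"
```

```text
[ 0.5656 -0.387   0.2875] [ 0.8024 -0.6383 -5.1604] [-0.0077 -0.0082  0.0032] 14.063760454353316
goto [ 0.566 -0.386  0.243 -0.93 ] lin [44.5, -0.5, -0.2] turn [-0.0, -0.0, -0.0] q6now 0.27 yawnow -0.931 clock 32.15
```

View pics/m17.png

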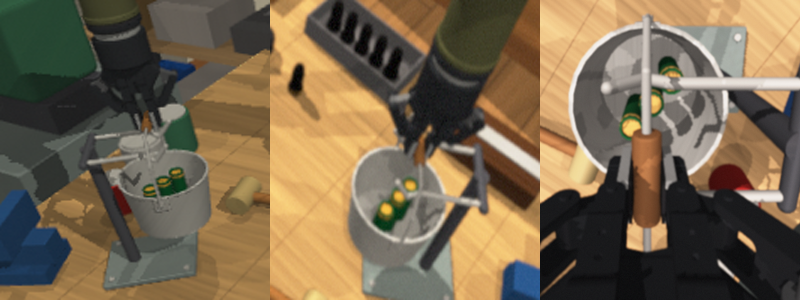

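Request:
move_arm(linear=[[4,0,0],[10,0,0],[17,0,0],[24,0,0],[30,0,0],[35,0,0],[39,0,0],[42,0,0],[44,0,0],[45,0,0],[45,0,0],[45,0,0]], turn=[[0,0,0],[0,0,0],[0,0,0],[0,0,0],[0,0,0],[0,0,0],[0,0,0],[0,0,0],[0,0,0],[0,0,0],[0,0,0],[0,0,0]], hand=[-1,-1,-1,-1,-1,-1,-1,-1,-1,-1,-1,-1])

```text
clock: 33.35
ee_pos: [0.5657, -0.3871, 0.2428]
eef_rot: [0.671, 0.222, -0.671, 0.223]
force: [-0.6, 1.6, -2.7]
finger_gap: 0.162
```

Run:
```python
from h import *
w=cap('wrist');save(w,'w18.png',(200,90,500,400),2)
s=monitor.observe();print(frame()[1],s['force'],s['wrist_torque'],s['finger_gap']*85)
```

```text
[ 0.5657 -0.3871  0.2428] [-1.609   1.5022 -2.2862] [0.2015 0.1587 0.0091] 13.84257932142781
```

View pics/w18.png

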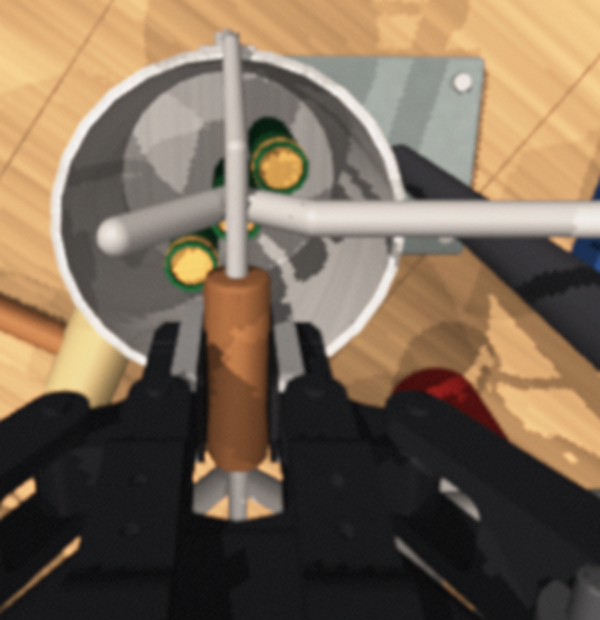

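The wire rests in the V at (235,205) and the load is half taken off. I'll ease it 2 mm towards the tips and a little lower.

Request:
move_arm(linear=[[0.5,-1,0],[1,-2,0],[2,-2,0],[2.5,-2,0],[2.5,-2,0],[2.5,-2,0]], turn=[[0,0,0],[0,0,0],[0,0,0],[0,0,0],[0,0,0],[0,0,0]], hand=[-1,-1,-1,-1,-1,-1])

```text
clock: 34.0
ee_pos: [0.5655, -0.3868, 0.2421]
eef_rot: [0.672, 0.221, -0.67, 0.224]
force: [-0.7, -0.7, 5.7]
finger_gap: 0.167
```

Run:
```python
from h import *
s=monitor.observe();print(frame()[1],s['force'],s['wrist_torque'],s['finger_gap']*85)
```

```text
[ 0.5655 -0.3868  0.2421] [-0.6684 -0.7097  5.7207] [-0.2131  0.0828 -0.0485] 14.173668503121986
```

Request:
move_arm(linear=[[-1.5,0,0],[-1.5,0,0],[-1.5,0,0],[-1.5,0,0],[-1.5,0,0],[-1.5,0,0],[-5,0,0],[-15,0,0],[-30,0,0],[-50,0,0],[-75,0,0],[-100,0,0],[-120,0,0],[-120,0,0]], turn=[[0,0,0],[0,0,0],[0,0,0],[0,0,0],[0,0,0],[0,0,0],[0,0,0],[0,0,0],[0,0,0],[0,0,0],[0,0,0],[0,0,0],[0,0,0],[0,0,0]], hand=[-1,-1,-0.3,0,0,0,0,0,0,0,0,0,0,0])

```text
clock: 35.4
ee_pos: [0.5659, -0.3866, 0.3648]
eef_rot: [0.673, 0.22, -0.67, 0.225]
force: [-0.2, -0.7, 1.0]
finger_gap: 0.495
```

```bash
python3 - <<'E'
from h import *
a=cap('scene');b=cap('side');save(a,'s19.png',(70,70,230,260),4);save(b,'d19.png',(380,160,560,330),4)
w=cap('wrist');save(w,'w19.png',(180,90,500,400),2)
s=monitor.observe();print(frame()[1],s['force'],s['finger_gap']*85)
E
cd pics; python3 -c "
import cv2;import numpy as np;cv2.imwrite('m19.png',np.hstack([cv2.resize(cv2.imread(f),(265,300)) for f in('s19.png','d19.png','w19.png')])[:, :800])"
```

```text
[ 0.5642 -0.3853  0.3591] [-0.8539  0.022  -0.3199] 42.653530998381896
```

View pics/m19.png

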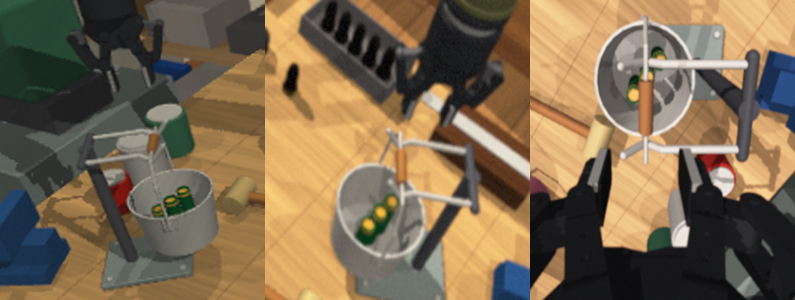

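Run:
```python
from h import *
w=cap('wrist');save(w,'w20.png',(180,90,500,400),2);a=cap('scene')
print('seat',proj(w,[.5655,-.3865,.259]),(proj(w,[.5655,-.3865,.259])-[180,90])*2)
print(frame()[1])
S=lambda p:np.array(p)/3.6+[200,180]-0.36
p,q=onz(a,S((552,158)),.075),onz(a,S((644,178)),.075);print(p,q,(p+q)/2,np.arctan2(*(q-p)[[1,0]]))
save(a,'s20.png',(310,200,430,300),6)
goto(.420,.14,.25,-.19)
```

```text
seat [[319.56   200.6626]] [[279.12   221.3252]]
[ 0.564  -0.3852  0.3581]
[0.418  0.1113 0.075 ] [0.4129 0.1848 0.075 ] [0.4155 0.1481 0.075 ] 1.6405825374488607
goto [ 0.42  0.14  0.25 -0.19] lin [109.4, -506.9, -198.3] turn [-42.4, -0.0, 0.2] q6now 0.27 yawnow -0.931 clock 35.65
```

View pics/w20.png

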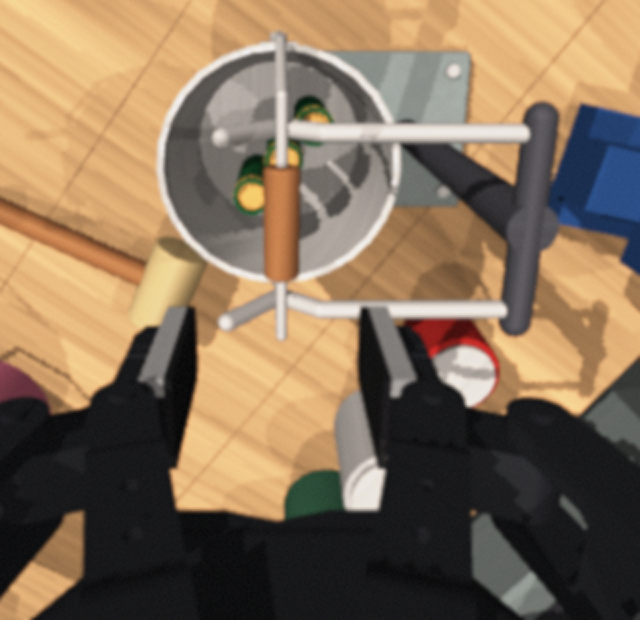

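View pics/s20.png

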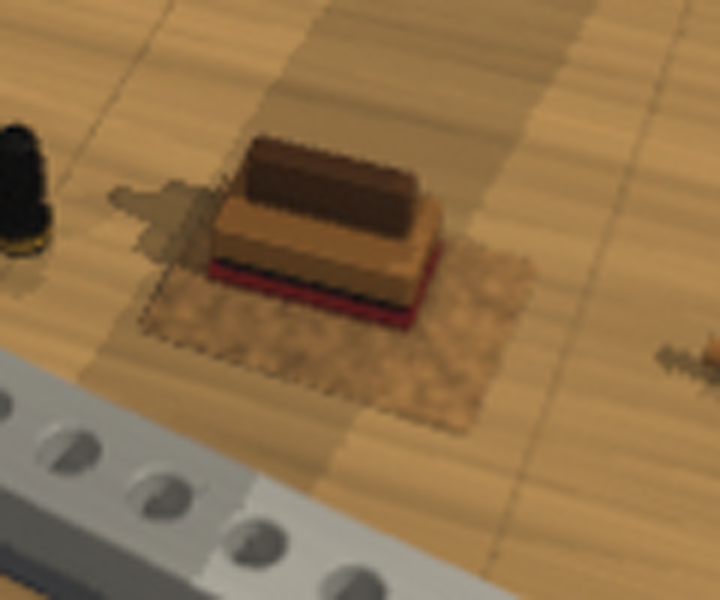

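Run:
```python
from h import *
a=cap('scene');b=cap('side')
S=lambda p:np.array(p)/6+[310,200]-0.42
P=[onz(a,S(p),.004) for p in((143,325),(465,435),(537,262))]
print(P,[np.linalg.norm(P[0]-P[1]),np.linalg.norm(P[1]-P[2])]);print('mat c',(P[0]+P[2])/2,'yaw',np.arctan2(*(P[1]-P[0])[[1,0]])-np.pi/2)
r=[onz(a,S(p),.0745) for p in((250,140),(414,176))];print('rib',r,np.mean(r,0),np.arctan2(*(r[1]-r[0])[[1,0]])-np.pi/2)
r=[onz(a,S(p),.004) for p in((209,273),(408,327))];print('sole front',r,np.linalg.norm(r[1]-r[0]),np.arctan2(*(r[1]-r[0])[[1,0]])-np.pi/2)
```

```text
[array([0.4848, 0.0787, 0.004 ]), array([0.4928, 0.2388, 0.004 ]), array([0.3747, 0.2412, 0.004 ])] [np.float64(0.1603846709240113), np.float64(0.11807640653627799)]
mat c [0.4298 0.1599 0.004 ] yaw -0.04969507092671055
rib [array([0.4169, 0.1058, 0.0745]), array([0.4117, 0.1846, 0.0745])] [0.4143 0.1452 0.0745] 0.06672130139532562
sole front [array([0.4412, 0.0956, 0.004 ]), array([0.4391, 0.1954, 0.004 ])] 0.09989028643644131 0.021127715192259977
```

Run:
```python
from h import *
goto(.416,.146,.22,.05)
```

```text
goto [0.416 0.146 0.22  0.05 ] lin [139.4, -514.2, -198.7] turn [-56.2, -0.0, 0.2] q6now 0.27 yawnow -0.931 clock 35.75
```

Request:
move_arm(linear=[[0,-35,-14],[0,-75,-29],[0,-120,-46],[10,-165,-64],[25,-210,-81],[40,-250,-97],[55,-290,-112],[70,-335,-129],[85,-375,-145],[100,-415,-160],[115,-460,-178],[130,-495,-191],[139,-514,-199],[139,-514,-199],[139,-514,-199],[139,-514,-199]], turn=[[0,0,0],[-3,0,0],[-8,0,0],[-13,0,0],[-18,0,0],[-23,0,0],[-28,0,0],[-33,0,0],[-38,0,0],[-43,0,0],[-48,0,0],[-53,0,0],[-56.2,0,0],[-56.2,0,0],[-56.2,0,0],[-56.2,0,0]], hand=[0,0,0,0,0,0,0,0,0,0,0,0,0,0,0,0])

```text
clock: 37.35
ee_pos: [0.4178, 0.1447, 0.2211]
eef_rot: [0.488, 0.512, -0.488, 0.512]
force: [0.6, -0.7, -0.2]
finger_gap: 0.497
```

Run:
```python
from h import *
w=cap('wrist');save(w,'w21.png');print(frame()[1],yaw())
print(proj(w,[[.4143,.1452,.074],[.4298,.16,.004]]))
```

```text
[0.418  0.1446 0.2213] 0.048326800657179134
[[314.0385 185.7045]
 [328.0236 160.133 ]]
```

View pics/w21.png

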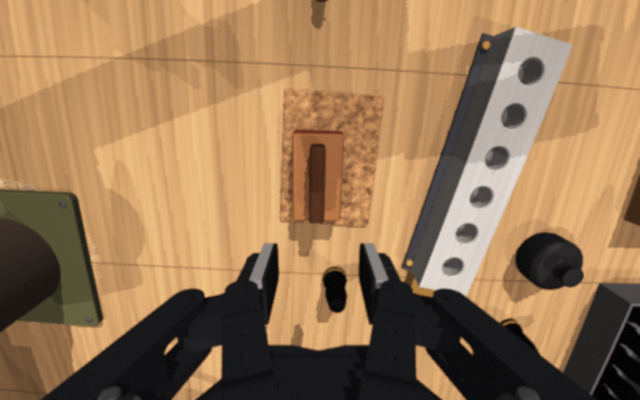

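Run:
```python
from h import *
w=cap('wrist');save(w,'w22.png',(260,70,400,240),4)
p=onz(w,(317,182.5),.0745);print(p)
print(eyes.tip_of(w,'block_grip')[:2],eyes.tip_of(w,'mat')[:2])
goto(p[0],p[1],.22,.05)
```

```text
[0.4173 0.1487 0.0745]
[{'position': [315.3, 182.7], 'score': 0.72}] []
goto [0.417 0.149 0.22  0.05 ] lin [1.2, -0.2, -4.0] turn [-0.1, 0.0, -0.1] q6now 0.19 yawnow 0.048 clock 37.55
```

View pics/w22.png

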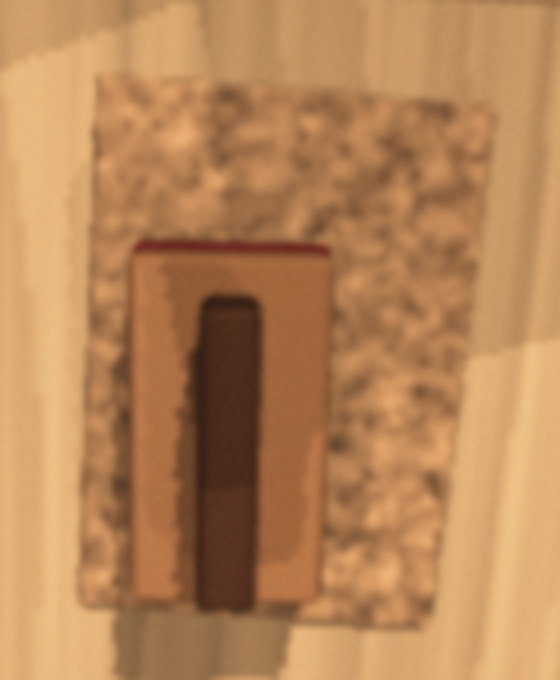

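Request:
move_arm(linear=[[35,0,-4],[75,0,-4],[115,0,-4],[145,0,-4],[163,0,-4],[172,0,-4],[173,0,-4],[173,0,-4],[173,0,-4]], turn=[[0,0,0],[0,0,0],[0,0,0],[0,0,0],[0,0,0],[0,0,0],[0,0,0],[0,0,0],[0,0,0]], hand=[0,0,0,0,0,0,0,0,0], squeeze=40)

```text
clock: 38.45
ee_pos: [0.4181, 0.1496, 0.0488]
eef_rot: [0.488, 0.512, -0.487, 0.513]
force: [0.6, -0.6, 0.9]
finger_gap: 0.5
```

Run:
```python
from h import *
w=cap('wrist');save(w,'w23.png');s=monitor.observe();print(frame()[1],yaw(),s['force'])
```

```text
[0.418  0.1497 0.0489] 0.050032557268241185 [ 0.2131 -0.7972  0.88  ]
```

View pics/w23.png

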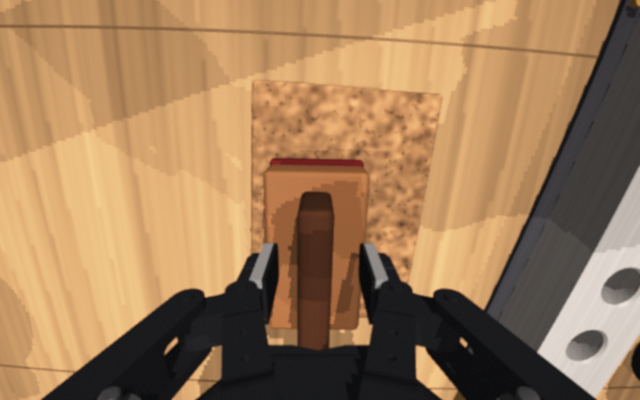

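Run:
```python
from h import *
w=cap('wrist')
f=onz(w,(316,170),.0425);n=onz(w,(313,329),.0425);print('back far',f,'near',n,(f+n)/2)
t=onz(w,(316,208),.0745);print('rib far top',t)
c22=[np.array(p)/4+[260,70]-.4 for p in((97,77),(493,105),(433,627),(80,605))]
P=[onz(w,p,.004) for p in((252,80),(441,95))];print(P)
```

```text
back far [0.4153 0.1953 0.0425] near [0.4183 0.0959 0.0425] [0.4168 0.1456 0.0425]
rib far top [0.4159 0.1857 0.0745]
[array([0.3749, 0.2398, 0.004 ]), array([0.4887, 0.2374, 0.004 ])]
```

Request:
move_arm(linear=[[0,-1,0],[0,-1,0],[0,-1,0],[0,-1,0],[0,-1,0],[0,-1,0],[0,-1,0]], turn=[[0,0,0],[0,0,0],[0,0,0],[0,0,0],[0,0,0],[0,0,0],[0,0,0]], hand=[-1,-1,-1,-1,-1,-1,-1], squeeze=70)

```text
clock: 39.25
ee_pos: [0.416, 0.1495, 0.0478]
eef_rot: [0.487, 0.512, -0.487, 0.512]
force: [-1.5, -0.5, 1.1]
finger_gap: 0.173
```

Run:
```python
from h import *
s=monitor.observe();print(frame()[1],yaw(),s['force'],s['finger_gap']*85)
```

```text
[0.416  0.1495 0.0478] 0.05016937663811787 [-1.5499 -0.5158  1.0646] 14.676618080716382
```

Request:
move_arm(linear=[[-3,0,0],[-10,0,0],[-22,0,0],[-40,0,0],[-60,0,0],[-80,0,0],[-100,0,0],[-112,0,0],[-112,0,0],[-112,0,0]], turn=[[0,0,0],[0,0,0],[0,0,0],[0,0,0],[0,0,0],[0,0,0],[0,0,0],[0,0,0],[0,0,0],[0,0,0]], hand=[-1,-1,-1,-1,-1,-1,-1,-1,-1,-1])

```text
clock: 40.25
ee_pos: [0.4154, 0.1492, 0.1597]
eef_rot: [0.487, 0.512, -0.487, 0.512]
force: [-0.1, -0.0, -4.0]
finger_gap: 0.17
```

Run:
```python
from h import *
w=cap('wrist');save(w,'w24.png',(180,80,460,400),2)
s=monitor.observe();print(frame()[1],yaw(),s['force'],s['wrist_torque'],s['finger_gap']*85)
x,y=rk(0,.099);goto(x,y,.13,RACK[2])
```

```text
[0.415  0.1491 0.1592] 0.050096689798335856 [-0.5967 -0.0138 -2.4045] [-0.0677 -0.034  -0.0593] 14.503140828204229
goto [ 0.628  0.255  0.13  -0.187] lin [28.8, 218.2, -94.9] turn [13.6, 0.0, 0.1] q6now 0.2 yawnow 0.05 clock 40.3
```

View pics/w24.png

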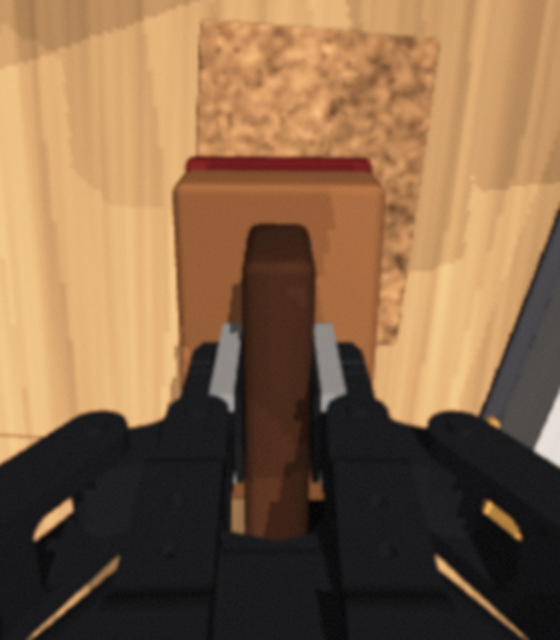

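Request:
move_arm(linear=[[0,14,-6],[2,38,-17],[5,68,-30],[9,100,-44],[14,135,-59],[19,168,-73],[24,195,-85],[28,212,-92],[29,218,-95],[29,218,-95],[29,218,-95],[29,218,-95]], turn=[[1,0,0],[2.5,0,0],[4.5,0,0],[6.5,0,0],[8.5,0,0],[10.5,0,0],[12,0,0],[13,0,0],[13.6,0,0],[13.6,0,0],[13.6,0,0],[13.6,0,0]], hand=[-1,-1,-1,-1,-1,-1,-1,-1,-1,-1,-1,-1])

```text
clock: 41.5
ee_pos: [0.6278, 0.2547, 0.1308]
eef_rot: [-0.544, -0.451, 0.545, -0.451]
force: [-0.0, -0.2, -3.2]
finger_gap: 0.173
```

Run:
```python
from h import *
w=cap('wrist');save(w,'w25.png');
s=monitor.observe();print(frame()[1],yaw(),s['force'],s['wrist_torque'],s['finger_gap']*85)
print(proj(w,[[*rk(-.032,.15),.044],[*rk(.032,.15),.044],[*rk(0,.115),.044]]))
x,y=rk(0,.099);goto(x,y,.094,RACK[2])
```

```text
[0.6279 0.2548 0.1311] -0.18723800094191384 [ 0.1677 -0.2617 -2.945 ] [ 0.0513 -0.034  -0.0059] 14.770647122182554
[[276.1019 141.9164]
 [359.5884 142.0085]
 [317.8162 186.1387]]
goto [ 0.628  0.255  0.094 -0.187] lin [37.1, 0.2, -0.1] turn [-0.0, 0.0, 0.0] q6now 0.51 yawnow -0.187 clock 41.55
```

View pics/w25.png

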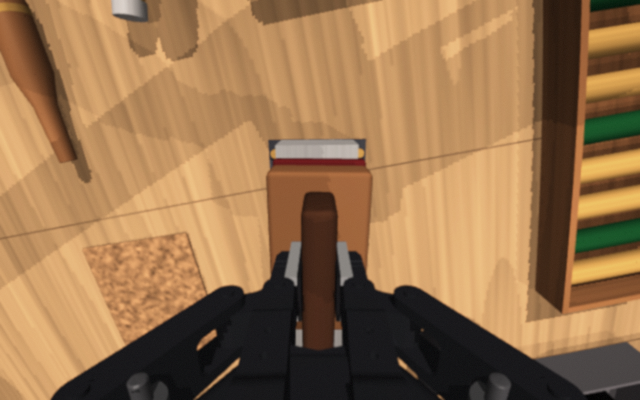

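The block sits in line over the plain end, with the rack edge at (318,141) as predicted. I'll lower it gently.

Request:
move_arm(linear=[[5,0,0],[14,0,0],[24,0,0],[32,0,0],[38,0,0],[41,0,0],[43,0,0],[44.5,0,0],[46,0,0],[46,0,0],[46,0,0]], turn=[[0,0,0],[0,0,0],[0,0,0],[0,0,0],[0,0,0],[0,0,0],[0,0,0],[0,0,0],[0,0,0],[0,0,0],[0,0,0]], hand=[-1,-1,-1,-1,-1,-1,-1,-1,-1,-1,-1])

```text
clock: 42.65
ee_pos: [0.6287, 0.2552, 0.0855]
eef_rot: [0.545, 0.451, -0.544, 0.451]
force: [-3.3, -2.4, 4.6]
finger_gap: 0.174
```

Run:
```python
from h import *
s=monitor.observe();print(frame()[1],yaw(),s['force'],s['wrist_torque'],s['finger_gap']*85)
x,y=rk(0,.099);goto(x,y,.083,RACK[2]);x,y=rk(0,-.088);goto(x,y,.083,RACK[2])
```

```text
[0.6287 0.2552 0.0855] -0.18709900915012764 [-3.3231 -2.4296  4.608 ] [-0.2808  0.7115 -0.0019] 14.824643390271735
goto [ 0.628  0.255  0.083 -0.187] lin [2.5, -0.5, 0.5] turn [-0.0, -0.0, -0.0] q6now 0.51 yawnow -0.187 clock 42.65
goto [ 0.593  0.071  0.083 -0.187] lin [2.5, -0.5, 187.5] turn [-0.0, -0.0, -0.0] q6now 0.51 yawnow -0.187 clock 42.65
```

Contact is about 8 N, so I'll hold here briefly and then start the pass.

Request:
move_arm(linear=[[0.3,0,0],[0.3,0,1],[0.3,0,5],[0.3,0,11],[0.3,0,18],[0.3,0,25],[0.3,0,32],[0.3,0,39],[0.3,0,46],[0.3,0,53],[0.3,0,60],[0.3,0,67],[0.3,0,74],[0.3,0,80]], turn=[[0,0,0],[0,0,0],[0,0,0],[0,0,0],[0,0,0],[0,0,0],[0,0,0],[0,0,0],[0,0,0],[0,0,0],[0,0,0],[0,0,0],[0,0,0],[0,0,0]], hand=[-1,-1,-1,-1,-1,-1,-1,-1,-1,-1,-1,-1,-1,-1])

```text
clock: 44.05
ee_pos: [0.6144, 0.1763, 0.0849]
eef_rot: [0.545, 0.451, -0.544, 0.451]
force: [1.1, 5.6, 5.5]
finger_gap: 0.171
```

Run:
```python
from h import *
s=monitor.observe();R,p=frame(s);print(p,yaw(),s['force'],s['finger_gap']*85)
c,sn=np.cos(RACK[2]),np.sin(RACK[2]);d=p[:2]-RACK[:2];print('rack frame',c*d[0]+sn*d[1],-sn*d[0]+c*d[1])
x,y=rk(0,-.092);goto(x,y,.0853,RACK[2])
```

```text
[0.6144 0.1763 0.0849] -0.18779183972170088 [1.1227 5.6073 5.5349] 14.528937695477328
rack frame 0.0011741504605544077 0.019218756770883878
goto [ 0.593  0.067  0.085 -0.187] lin [-0.5, -1.1, 111.2] turn [-0.0, -0.1, -0.1] q6now 0.4 yawnow -0.188 clock 44.05
```

Request:
move_arm(linear=[[0,-0.5,7],[0,-0.5,14],[0,-1,21],[0,-1,28],[0,-1,35],[0,-1,42],[0,-1,49],[0,-1,56],[0,-1,63],[0,-1,70],[0,-1,77],[0,-1,84],[0,-1,91],[0,-1,98],[0,-1,104],[0,-1,109],[0,-1,112],[0,-1,112],[0,-1,112]], turn=[[0,0,0],[0,0,0],[0,0,0],[0,0,0],[0,0,0],[0,0,0],[0,0,0],[0,0,0],[0,0,0],[0,0,0],[0,0,0],[0,0,0],[0,0,0],[0,0,0],[0,0,0],[0,0,0],[0,0,0],[0,0,0],[0,0,0]], hand=[-1,-1,-1,-1,-1,-1,-1,-1,-1,-1,-1,-1,-1,-1,-1,-1,-1,-1,-1])

```text
clock: 45.95
ee_pos: [0.592, 0.066, 0.0848]
eef_rot: [0.545, 0.451, -0.545, 0.451]
force: [0.6, 3.3, 6.1]
finger_gap: 0.175
```

Run:
```python
from h import *
s=monitor.observe();R,p=frame(s);print(p,yaw(),s['force'],s['finger_gap']*85)
c,sn=np.cos(RACK[2]),np.sin(RACK[2]);d=p[:2]-RACK[:2];print('rack frame',c*d[0]+sn*d[1],-sn*d[0]+c*d[1])
w=cap('wrist');save(w,'w26.png')
```

```text
[0.592  0.066  0.0848] -0.18779237118749686 [0.6168 3.2952 6.0925] 14.8997131841945
rack frame -0.00036065272800007986 -0.09329296719393801
```

View pics/w26.png

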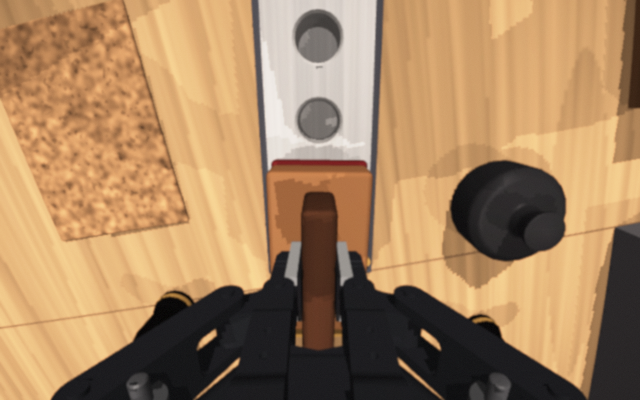

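Request:
move_arm(linear=[[-4,0,0],[-14,0,0],[-30,0,0],[-50,0,0],[-70,0,0],[-80,0,0],[-80,0,0],[-80,0,0]], turn=[[0,0,0],[0,0,0],[0,0,0],[0,0,0],[0,0,0],[0,0,0],[0,0,0],[0,0,0]], hand=[-1,-1,-1,-1,-1,-1,-1,-1])

```text
clock: 46.8
ee_pos: [0.5911, 0.0664, 0.1636]
eef_rot: [-0.544, -0.451, 0.545, -0.451]
force: [-1.0, 0.5, -3.0]
finger_gap: 0.173
```

Run:
```python
from h import *
print(monitor.observe()['force'])
goto(.430,.163,.14,-.03)
```

```text
[-1.0394  0.5263 -2.9744]
goto [ 0.43   0.163  0.14  -0.03 ] lin [23.9, -176.2, -64.9] turn [-9.0, 0.0, 0.1] q6now 0.23 yawnow -0.187 clock 46.8
```

Request:
move_arm(linear=[[0,-10,-4],[0,-30,-11],[3,-56,-21],[7,-84,-31],[12,-112,-41],[17,-138,-51],[21,-160,-59],[24,-172,-63],[24,-176,-65],[24,-176,-65],[24,-176,-65]], turn=[[-0.5,0,0],[-1.5,0,0],[-3,0,0],[-4.5,0,0],[-6,0,0],[-7,0,0],[-8,0,0],[-9,0,0],[-9,0,0],[-9,0,0],[-9,0,0]], hand=[-1,-1,-1,-1,-1,-1,-1,-1,-1,-1,-1])

```text
clock: 47.9
ee_pos: [0.4328, 0.1634, 0.1408]
eef_rot: [0.508, 0.492, -0.507, 0.493]
force: [0.8, -1.0, -2.5]
finger_gap: 0.174
```

```bash
python3 - <<'E'
from h import *
w=cap('wrist');save(w,'w27.png');print(frame()[1],yaw())
a=cap('scene');save(a,'s27.png',(290,150,450,320),4)
goto(.430,.163,.0485,-.03)
E
cd pics; python3 -c "
import cv2;import numpy as np;cv2.imwrite('m27.png',np.hstack([cv2.resize(cv2.imread('w27.png'),(480,300)),cv2.resize(cv2.imread('s27.png'),(282,300))]))"
```

```text
[0.4329 0.1633 0.1408] -0.030673420392957486
goto [ 0.43   0.163  0.048 -0.03 ] lin [92.3, -3.0, 0.3] turn [-0.1, -0.0, -0.1] q6now 0.3 yawnow -0.031 clock 48.0
```

View pics/m27.png

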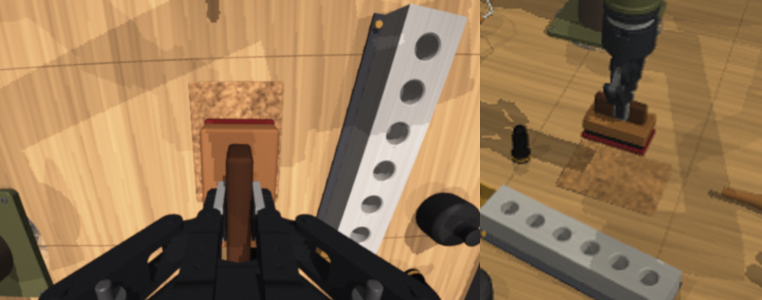

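Block is over the mat in line with it. I'll set it down, release, and go straight up.

Request:
move_arm(linear=[[10,-2,0],[28,-3,0],[48,-3,0],[65,-3,0],[78,-3,0],[86,-3,0],[90,-3,0],[92,-3,0],[92,-3,0],[92,-3,0]], turn=[[0,0,0],[0,0,0],[0,0,0],[0,0,0],[0,0,0],[0,0,0],[0,0,0],[0,0,0],[0,0,0],[0,0,0]], hand=[-1,-1,-1,-1,-1,-1,-1,-1,-1,-1])

```text
clock: 49.0
ee_pos: [0.4285, 0.1635, 0.049]
eef_rot: [0.508, 0.492, -0.507, 0.493]
force: [-1.4, -0.4, -0.6]
finger_gap: 0.173
```

Run:
```python
from h import *
s=monitor.observe();print(frame()[1],s['force'])
```

```text
[0.4285 0.1635 0.049 ] [-1.434  -0.4195 -0.5717]
```

Request:
move_arm(linear=[[0.5,0,0],[0.5,0,0],[0.5,0,0],[0.5,0,0],[0,0,0],[-8,0,0],[-25,0,0],[-50,0,0],[-80,0,0],[-115,0,0],[-150,0,0],[-180,0,0],[-180,0,0],[-180,0,0]], turn=[[0,0,0],[0,0,0],[0,0,0],[0,0,0],[0,0,0],[0,0,0],[0,0,0],[0,0,0],[0,0,0],[0,0,0],[0,0,0],[0,0,0],[0,0,0],[0,0,0]], hand=[-1,0,0,0,0,0,0,0,0,0,0,0,0,0])

```text
clock: 50.4
ee_pos: [0.4286, 0.1636, 0.2295]
eef_rot: [0.508, 0.492, -0.507, 0.493]
force: [-0.4, -0.1, 0.2]
finger_gap: 0.498
```

Run:
```python
from h import *
w=cap('wrist');save(w,'w28.png');print(frame()[1])
a=cap('scene');b=cap('side');save(a,'s28.png');save(b,'d28.png')
print(proj(w,[.43,.159,.004]))
```

```text
[0.4277 0.1633 0.2283]
[[318.5726 174.271 ]]
```

View pics/w28.png

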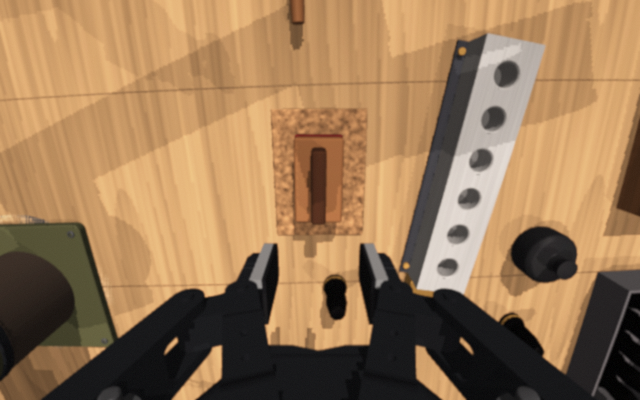

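View pics/s28.png

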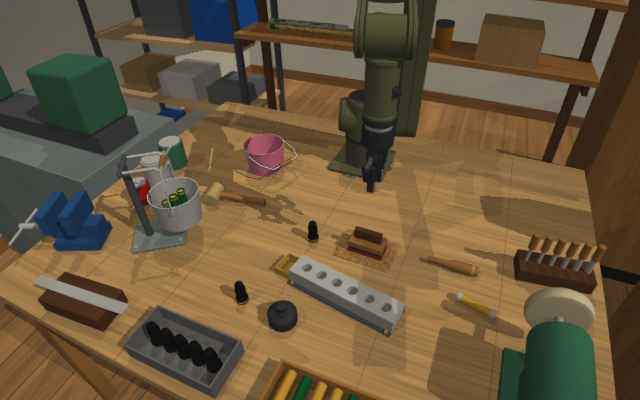

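View pics/d28.png

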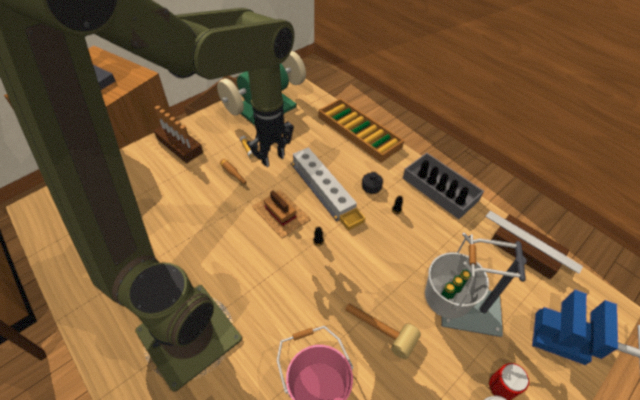

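```bash
python3 - <<'E'
from h import *
a=cap('scene');b=cap('side')
save(a,'s29.png',(110,130,230,260),4);save(b,'d29.png',(410,220,540,350),4)
print(proj(a,[.5655,-.3865,.259])-[110,130],proj(b,[.5655,-.3865,.259])-[410,220])
E
cd pics; python3 -c "
import cv2;import numpy as np;cv2.imwrite('m29.png',np.hstack([cv2.resize(cv2.imread('s29.png'),(390,422)),cv2.resize(cv2.imread('d29.png'),(400,422))]))"
```

```text
[[51.5495 30.4169]] [[62.4654 34.2803]]
```

View pics/m29.png

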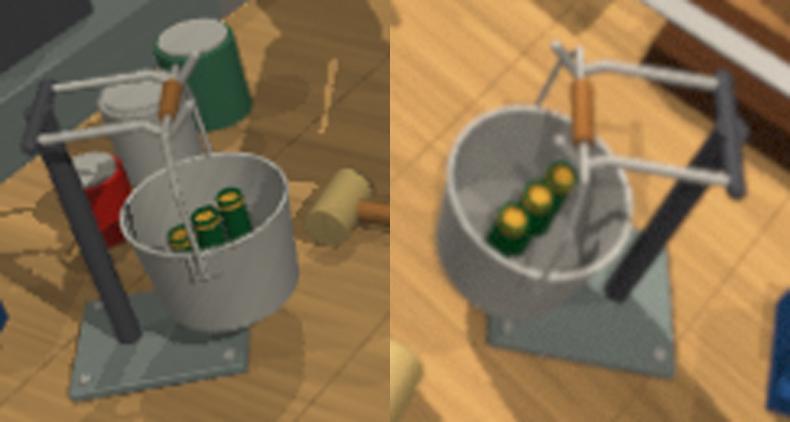

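Run:
```python
from h import *
a=cap('scene');b=cap('side')
sa,sb=3.25,400/130
P=lambda c,X,o,s,dx:(proj(c,X)-o)*s+[dx,0]
for z in(.259,.153,.141,.053):
    print(z,P(a,[.5655,-.3865,z],[110,130],sa,0),P(b,[.5655,-.3865,z],[410,220],sb,390))
A=lambda p:np.array(p)/sa+[110,130]-.3;B=lambda p:(np.array(p)-[390,0])/sb+[410,220]-.3
print('grip',tri([(a,A((171,98))),(b,B((582,110)))]))
print('rimc',tri([(a,A((206,203))),(b,B((540,192)))]))
# rim fit: points on ellipse, plane fit by circle in 3D with r=.0715
ra=[(120,215),(150,170),(205,152),(260,162),(291,195),(285,230),(250,252),(190,255),(140,240)]
rb=[(446,160),(470,122),(520,107),(570,120),(610,155),(632,205),(615,258),(580,277),(520,262),(470,220)]
def res(v):
    n=np.array([v[3],v[4],1]);n/=np.linalg.norm(n);c0=v[:3];out=[]
    for c,ps,f in((a,ra,A),(b,rb,B)):
        for p in ps:
            o,d=ray(c,f(p));X=o+d*((c0-o)@n)/(d@n);out.append(np.linalg.norm(X-c0)-.072)
    return np.array(out)
r=least_squares(res,[.56,-.38,.153,0,0]);print(r.x,np.hypot(*r.x[3:]),r.fun*1000)
```

```text
0.259 [[167.5359  98.855 ]] [[582.2014 105.4779]]
0.153 [[200.4458 199.4555]] [[541.3201 177.0243]]
0.141 [[203.9665 210.1089]] [[537.1046 184.3605]]
0.053 [[228.6005 284.0844]] [[508.3975 234.118 ]]
grip (array([ 0.5622, -0.3874,  0.2586]), np.float64(0.0004131786530242713))
rimc (array([ 0.559 , -0.3909,  0.1441]), np.float64(0.0009034482401989122))
[ 0.5605 -0.3868  0.1463 -0.0522  0.1481] 0.15703959185873112 [ 0.9674  0.7083  3.0736  0.0435  0.7129  7.2762  6.5075 -2.847  -2.2163
  0.9147  5.1736  5.2613  0.9795 -3.5811  0.8376  8.9229 10.6739 -1.2653
 -8.8714]
```

```bash
cat > ov.py <<'E'
from h import *
def ov(c,crop,z,c0,n,f):
    im=c['img'][:,:,::-1];x0,y0,x1,y1=crop;im=cv2.resize(im[y0:y1,x0:x1],None,fx=z,fy=z,interpolation=cv2.INTER_CUBIC)
    n=np.array(n,float);n/=np.linalg.norm(n);u=np.cross(n,[1,0,0]);u/=np.linalg.norm(u);v=np.cross(n,u)
    t=np.linspace(0,2*np.pi,73)
    for h,r,col in((.012,.072,(0,0,255)),(-.088,.062,(255,0,0))):
        X=c0+n*h+r*(np.outer(np.cos(t),u)+np.outer(np.sin(t),v))
        p=((proj(c,X)-[x0,y0]+.5)*z).astype(int);cv2.polylines(im,[p],True,col,1)
    cv2.imwrite('pics/'+f,im)
E
python3 - <<'E'
from ov import *
a=cap('scene');b=cap('side')
ov(a,(140,165,215,240),5.3,np.array([.5625,-.387,.141]),[0,0,1],'oa.png');ov(b,(415,240,495,320),5,np.array([.5625,-.387,.141]),[0,0,1],'ob.png')
A=cv2.resize(cv2.imread('pics/oa.png'),(398,398));B=cv2.resize(cv2.imread('pics/ob.png'),(398,398));cv2.imwrite('pics/o1.png',np.hstack([A,B]))
E
```

```text
(no output)
```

View pics/o1.png

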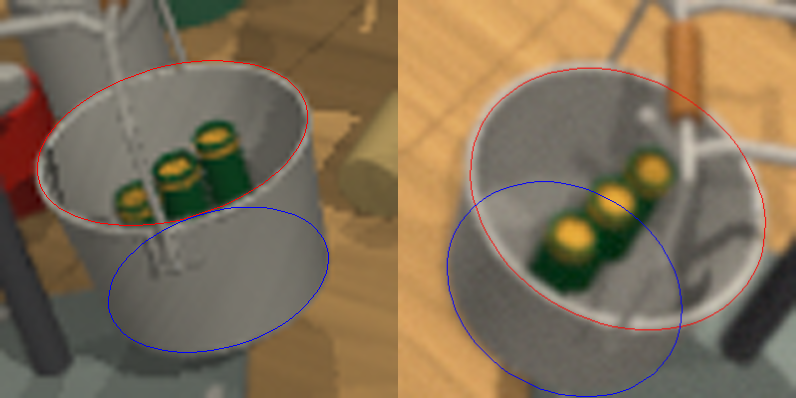

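With zero tilt assumed, the modelled rim (red) and foot (blue) lie on the real pail in both views, so it hangs upright. The block is centred on its mat, the bystanders haven't moved and the arm is clear, so I'm handing in.

Run:
```python
from cell import ticket,monitor
print(monitor.observe()['clock']);print(ticket.close_job())
```

```text
50.85
the job is handed in; nothing more can be done
None
```

I finished the job and handed it in at 50.9 s of the 208 s allowed; no verdict came back. Three tubes were present (sockets 3, 4 and 5) and all went into the grey pail. I raised its bail, hung the pail on both prongs, made the rubbing pass and set the block back on its mat.

- **Pail:** it hangs with all three tubes upright. The grip measured about 3 mm from the seat, and a zero-tilt model of the rim and foot lay on the pail in both camera views. A rougher rim fit gave about 0.16 rad of tilt. I trust the overlay more, and both are under the 0.25 limit.
- **Bail:** partway up, the wrist felt about 6 N because my arc was a little too tight, so I widened it. The pail stayed standing until I lifted it.
- **Rubbing pass:** the block went from about y = +95 to -97 mm on the rack's centreline and in line with it. Contact was about 8–10 N, worked out from wrist readings at the start, middle and end of the pass.
- **Block and bench:** the block sits sole down at the middle of its mat. By eye, the bystanders are where they started, the pink pail was left alone, and the arm was clear of everything.

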